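# Dry-fit new heels on two upturned shoes

### The arm

A 7-joint arm with a two-finger parallel gripper is mounted at the origin on the work surface. World frame = base frame: x ahead of the robot, y to its left, z up, the work surface at z = 0. Lengths are in m, angles in degrees, forces in N, time in s.
With the tool pointing down it reaches from about 0.425 to 0.875 m from the base axis. Payload 4.7 kg.
Tool frame: the origin (TCP) lies on the centre line of the jaws, within the pads' length; the fingertips stand 11 mm ahead of it and the grasp point (between the pads) lies 8 mm behind it (finger_overhang is the x of the fingertips in the tool frame, in m); x points along the fingers, z is the direction in which the jaws open and shut, and the axes are right-handed (so a half turn about x gives the same grasp; the last joint's range is limited). The gripper opens to 87 mm and grips with 3 to 60 N. Pads are 19 mm wide; open, the fingers measure 117 mm over their backs; the gripper's body (75 mm by 190 mm) begins 51 mm behind the grasp point.
Start: joints at [72.084, 18.392, -4.016, 83.108, 1.295, 78.541, -3.26], TCP at [0.209, -0.616, 0.234] pointing down, gripper open.
Joint ranges: [-163.93, 163.93], [-17.29, 119.83], [-79.2, 71.16], [3.27, 140.29], [-89.18, 269.18], [5.43, 117.66], [-154.24, 154.24]. Speed limits (degrees/s): [147.25, 147.25, 180, 180, 180, 180, 180].

### API

Orientations are given as [roll, pitch, yaw] about the fixed x, y, z axes, in that order (R = Rz(yaw) Ry(pitch) Rx(roll)).
In Python, from cell import get_obs, read_camera, sign_off, cut_out, finger_overhang gives the robot as it stands.
- The arm moves only by the tool servo_tool, never from a script. Its argument "rows" is one flat list of numbers, 5 for each row, row after row: the shift along the world's x, y, z in mm, then the turn about the world's z in degrees, then the closure, from 0 (fully open) to 1 (shut). A call has 1 to 10 rows; each row is the pose to reach, as a shift and turn from the pose commanded when the call began; what a row does not reach only later rows make up. A row lasts 1/12 s, in which the tool goes at most 41.7 mm and 7.16 degrees, less where a joint would pass 70% of its speed; a pose out of reach is approached as far as the arm can. A call with a gripper value outside its range is refused whole. The fingers move at their own pace and stop on an object; "force" is the grip in N (left out, the last holds). Time passes only in rows, so rows that repeat a pose let the fingers close. It gives the time, the measured TCP pose, the force and the opening at its end, in the units of the state.
- get_obs(): the state, without advancing time (a new reading comes with each control period).
- read_camera(name): name is "side" or "top" or "wrist"; returns a dict with "frame" (384x512x3 uint8, blue, green, red), "range_z" (384x512 float32, m along the optical axis (not along the pixel's ray), 0 where there is no reading), "intrinsics" (3x3 intrinsics, pixels), "cam_to_world" (4x4, takes a point from camera to world coordinates); the wrist camera has in their place "tool_from_camera" (4x4, takes a point from camera to tool coordinates, whose origin is the TCP and whose axes are the tool frame's). Camera axes: x right, y down, z forward; pixel columns grow to the right and rows downward; lengths in m; the calibration is good to about 2 mm. A picture is of the moment at which its call begins: read the wrist's pose just before it.
- sign_off(): hands the job in, once; it reports no verdict.
Trained networks look in a picture, given as the dict that the camera call returned (one of the last four; its "shot" number tells which), for a name from the list of things; names that differ only in an ending like _2 or _b are one class to them, and where a whole thing is asked for, a point or a joint stands for the part that bears it (a point fixed in the world has none). Each returns a list of dicts, best first, with "score" (0 to 1); they miss things now and then, are a little off and sometimes report something else, mostly with a low value. They report only what shows in the picture. A call takes as long as a camera call. They do not tell look-alikes from the thing itself.
- cut_out(name, picture): "pixels" (384x512 bool, what is visible of it) and "extent" ([centre column, centre row, width, height] in pixels, round what is visible of it).
The state is a dict: "time_s": time; "qpos": joint angles; "joint_velocities": joint speeds; "effort": joint torques, N m; "tool_pos": TCP position; "tool_rot": TCP orientation; "force": force on the tool from outside, world axes, zero at the start; "wrist_torque": the same for the moment, N m; "grip_width": finger opening in m.
Only numpy, scipy, OpenCV 4.12 (cv2) and the standard library are available. Lean on these libraries where they do the work, as an engineer would, in place of code of your own. Each camera call takes 0.05 s, during which the arm holds its last target.

### The job

Dry-fit the new heels on the two upturned shoes: lay the large leather lift on the bare heel seat of the man's shoe and the large rubber top piece on that lift, and likewise the small lift and small top piece on the lady's shoe. Each piece must lie flat, centred on what is under it and square with the shoe, its straight edge towards the toe. Leave the old worn heel, the hammer and the polish tin where they are.

Things in the scene. Friction and masses are not known exactly. Their poses are not given: they have to be found in the camera images.
- mans_lift_mid (a point): The large leather lift, loose on the bench: tan stacked leather, 64 mm wide, 70 mm long, 15 mm thick, plain top, heel-shaped (one straight edge, straight sides, round back). The point is its centre, half-way up; x points to the middle of its straight edge, z up.
- mans_top_mid (a point): The large rubber top piece, loose on the bench: black ribbed rubber, 56 mm wide, 62 mm long, 9 mm thick, heel-shaped (one straight edge, straight sides, round back). The point is its centre, half-way up; x points to the middle of its straight edge, z up.
- ladies_lift_mid (a point): The small leather lift, loose on the bench: tan stacked leather, 46 mm wide, 52 mm long, 15 mm thick, plain top, heel-shaped (one straight edge, straight sides, round back). The point is its centre, half-way up; x points to the middle of its straight edge, z up.
- ladies_top_mid (a point): The small rubber top piece, loose on the bench: black ribbed rubber, 38 mm wide, 44 mm long, 9 mm thick, heel-shaped (one straight edge, straight sides, round back). The point is its centre, half-way up; x points to the middle of its straight edge, z up.
- mans_shoe: The man's shoe, the larger one, dark brown with a black sole, 292 mm long and 104 mm wide, held sole-up on an immovable cast-iron bench stand. Its bare level heel seat, pale leather, heel-shaped, 68 mm wide and 74 mm long, faces up. Origin on the bench under the stand; x points to the toe, y to its side, z up. The seat's centre is at x = -90 mm, y = 0, its surface 150 mm above the bench. Ahead of the seat the sole rises up to 25 mm above it.
- ladies_shoe: The lady's shoe, the smaller one, dark red with a tan sole, 245 mm long and 86 mm wide, held sole-up on an immovable cast-iron bench stand. Its bare level heel seat, pale leather, heel-shaped, 50 mm wide and 56 mm long, faces up. Origin on the bench under the stand; x points to the toe, y to its side, z up. The seat's centre is at x = -90 mm, y = 0, its surface 138 mm above the bench. Ahead of the seat the sole rises up to 25 mm above it.
- old_heel_mid (a point): Bystander: the old worn heel, dark, 58 mm wide, 62 mm long, 21 mm thick, one back corner worn down and three nails standing out of it. The point is its centre.
- hammer_mid (a point): Bystander: a shoemaker's hammer lying flat, 240 mm long, 29 mm high, wooden handle along its x, steel head at +x. The point is in the handle, near mid-length.
- polish_tin_mid (a point): Bystander: a round flat tin of shoe polish, 85 mm across, 24 mm high. The point is its centre.
Things that resemble listed ones, but are neither listed nor needed, are in the scene too. Leave any purple or yellow look-alike of the part that bears ladies_top_mid alone.

How it is judged (in metres and radians):
At the end, for the whole second after the job is handed in: All at rest: each lift on its own shoe's seat, within 8 mm of the seat's centre along and across; its own top piece on it, centres within 8 mm; all within 0.2 rad of the shoe's direction, straight edge to the toe, flat within 0.12 rad, height within 4 mm (x of mans_lift_mid in the frame of mans_shoe between -0.098 and -0.082 m and y of mans_lift_mid in the frame of mans_shoe between -0.008 and 0.008 m and z of mans_lift_mid in the frame of mans_shoe between 0.1535 and 0.1615 m and horizontal distance between mans_top_mid and mans_lift_mid below 0.008 m and z of mans_top_mid in the frame of mans_shoe between 0.1655 and 0.1735 m and angle between the x axis of each of mans_lift_mid, mans_top_mid and the x axis of mans_shoe, either way round below 0.2 rad and x of mans_shoe in the frame of mans_lift_mid above 0 m and angle between each of mans_lift_mid, mans_top_mid, ladies_lift_mid, ladies_top_mid's own z axis and vertical below 0.12 rad and x of mans_shoe in the frame of mans_top_mid above 0 m and linear speed of each of mans_lift, mans_top, ladies_lift, ladies_top below 0.02 m/s and x of ladies_lift_mid in the frame of ladies_shoe between -0.098 and -0.082 m and y of ladies_lift_mid in the frame of ladies_shoe between -0.008 and 0.008 m and z of ladies_lift_mid in the frame of ladies_shoe between 0.1415 and 0.1495 m and horizontal distance between ladies_top_mid and ladies_lift_mid below 0.008 m and z of ladies_top_mid in the frame of ladies_shoe between 0.1535 and 0.1615 m and angle between the x axis of each of ladies_lift_mid, ladies_top_mid and the x axis of ladies_shoe, either way round below 0.2 rad and x of ladies_shoe in the frame of ladies_lift_mid above 0 m and x of ladies_shoe in the frame of ladies_top_mid above 0 m); the robot touches nothing.
It fails at once if the old heel is pushed or carried more than 25 mm (distance of old_heel_mid from where it was at the start of the episode above 0.025 m).
It fails at once if the hammer is pushed or carried more than 25 mm (distance of hammer_mid from where it was at the start of the episode above 0.025 m).
It fails at once if the polish tin is pushed or carried more than 25 mm (distance of polish_tin_mid from where it was at the start of the episode above 0.025 m).
It also fails if it takes over 112 s, if anything falls off the work surface, if the arm or the gripper's body presses on something with over 40 N, if the wrist force passes 120 N, or if a joint passes its speed limit or range.

## Working session

There is one attempt and no reset: what is moved stays moved. The work goes in short steps, Python scripts to look and compute and a tool call to move; the robot and the scene stay as the last step left them, time stands still between calls to the robot, and variables do not carry over. Pictures are saved under pics/ and viewed, and the job is handed in when it is done.

Besides the shell and the picture viewer there is one more tool, called after "Call:" by a JSON object that holds its "op" and its "data". servo_tool: Moves the arm, as the interface text tells. Its arguments: {"type":"object","properties":{"rows":{"type":"array"},"force":{"type":"number"}},"required":["rows"]}

```bash
ls; mkdir -p pics
cat > h.py <<'E'
import numpy as np,cv2
from cell import *
def grab(n,f=None):
    d=read_camera(n)
    if f: cv2.imwrite('pics/'+f+'.png',d['frame'])
    return d
def cloud(d,T=None):
    K=d['intrinsics'];z=d['range_z'];v,u=np.mgrid[:z.shape[0],:z.shape[1]]
    P=np.stack([(u-K[0,2])*z/K[0,0],(v-K[1,2])*z/K[1,1],z],-1)
    T=d['cam_to_world'] if T is None else T
    W=P@T[:3,:3].T+T[:3,3]; W[z==0]=np.nan
    return W
E
python3 - <<'E'
from h import *
o=get_obs();print(o['time_s'],o['tool_pos'],o['tool_rot'],o['grip_width'],finger_overhang)
for n in('side','top','wrist'):
    d=grab(n,n+'0');print(n,d['intrinsics'].tolist(),(d['cam_to_world'] if n!='wrist' else d['tool_from_camera']).round(3).tolist())
E
```

```text
pics
0.0 [ 0.20842324 -0.61511856  0.23248289] [-176.62755409   89.89275984  112.09763452] 0.08706626718691397 0.011
side [[351.4512000840778, 0.0, 257.03590428770815], [0.0, 351.4512000840778, 196.47917634085996], [0.0, 0.0, 1.0]] [[-0.881, -0.331, 0.338, 0.183], [-0.473, 0.604, -0.641, 0.645], [0.008, -0.725, -0.689, 0.776], [0.0, 0.0, 0.0, 1.0]]
top [[372.8111537688238, 0.0, 253.93487793799508], [0.0, 372.8111537688238, 190.88850880158506], [0.0, 0.0, 1.0]] [[0.019, -0.984, 0.176, 0.371], [-1.0, -0.019, 0.002, -0.048], [0.001, -0.176, -0.984, 0.988], [0.0, 0.0, 0.0, 1.0]]
wrist [[289.9578582238035, 0.0, 252.29322955023866], [0.0, 289.9578582238035, 190.76307300320713], [0.0, 0.0, 1.0]] [[-0.001, -0.242, 0.97, -0.151], [0.001, -0.97, -0.242, 0.066], [1.0, 0.001, 0.001, 0.001], [0.0, 0.0, 0.0, 1.0]]
```

View pics/top0.png

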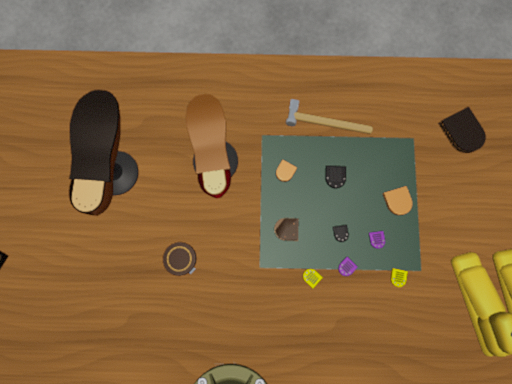

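View pics/side0.png

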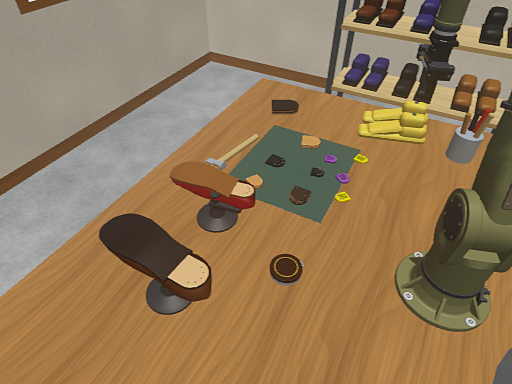

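View pics/wrist0.png

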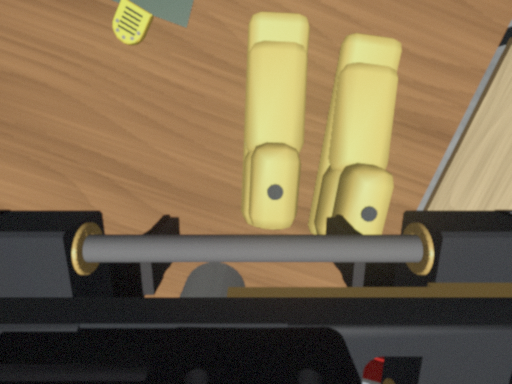

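The top view shows the man's seat at (88,194) and the lady's seat at (214,181).

- **Large lift:** only the tan piece at (398,200).
- **Small lift:** only the tan piece at (286,171).
- **Large top:** black at (336,176). The big black piece at (464,130) could be mistaken for it.
- **Small top:** black at (341,233). Look-alikes are purple at (377,239) and (347,266), and yellow at (313,278) and (399,277).
- **Old heel:** (288,229).

Next I'll measure sizes and check a close crop.

```bash
cat >> h.py <<'E'
def mask_fit(d,m,W=None,h=None):
    """world pts of mask -> centroid etc."""
    W=cloud(d) if W is None else W
    p=W[m];p=p[~np.isnan(p[:,0])]
    return p
def proj(d,m,h):
    # intersect pixel rays with plane z=h
    K=d['intrinsics'];T=d['cam_to_world'];v,u=np.nonzero(m)
    r=np.stack([(u-K[0,2])/K[0,0],(v-K[1,2])/K[1,1],np.ones(len(u))],-1)@T[:3,:3].T
    s=(h-T[2,3])/r[:,2]
    return (T[:3,3]+r*s[:,None])[:,:2]
E
python3 - <<'E'
from h import *
d=grab('top');W=cloud(d)
names=['mans_lift_mid','ladies_lift_mid','mans_top_mid','ladies_top_mid','old_heel_mid','hammer_mid','polish_tin_mid','mans_shoe','ladies_shoe']
for n in names:
    if n in('old_heel_mid','polish_tin_mid'): pass
    for r in cut_out(n,d)[:4]:
        m=r['pixels'];p=mask_fit(d,m,W)
        if len(p)<10: continue
        rect=cv2.minAreaRect(p[:,:2].astype(np.float32)*1000)
        print(n,round(r['score'],2),[round(float(x)) for x in r['extent']],m.sum(),'c',p.mean(0).round(3),'ztop',np.percentile(p[:,2],90).round(3),'rect',[np.round(x,0) for x in rect])
b=cv2.resize(d['frame'][120:290,255:500],None,fx=3,fy=3,interpolation=cv2.INTER_CUBIC);cv2.imwrite('pics/crop.png',b)
b=cv2.resize(d['frame'][80:225,60:250],None,fx=4,fy=4,interpolation=cv2.INTER_CUBIC);cv2.imwrite('pics/crop2.png',b)
E
```

```text
mans_lift_mid 0.57 [395, 205, 31, 26] 561 c [ 0.526 -0.426  0.015] ztop 0.017 rect [array([ 526., -429.]), array([69., 64.]), np.float64(17.0)]
ladies_lift_mid 0.88 [286, 173, 21, 22] 279 c [ 0.603 -0.127  0.015] ztop 0.017 rect [array([ 601., -126.]), array([45., 51.]), np.float64(59.0)]
mans_top_mid 0.57 [338, 175, 22, 21] 430 c [ 0.595 -0.263  0.009] ztop 0.012 rect [array([ 593., -265.]), array([60., 61.]), np.float64(90.0)]
ladies_top_mid 0.79 [341, 236, 16, 16] 207 c [ 0.44  -0.273  0.009] ztop 0.011 rect [array([ 438., -273.]), array([41., 38.]), np.float64(8.0)]
ladies_top_mid 0.67 [311, 279, 20, 15] 209 c [ 0.324 -0.195  0.009] ztop 0.012 rect [array([ 325., -195.]), array([42., 35.]), np.float64(45.0)]
ladies_top_mid 0.58 [380, 240, 19, 20] 257 c [ 0.426 -0.367  0.008] ztop 0.011 rect [array([ 425., -369.]), array([43., 42.]), np.float64(90.0)]
ladies_top_mid 0.53 [399, 278, 7, 15] 226 c [ 0.33  -0.418  0.009] ztop 0.011 rect [array([ 330., -419.]), array([37., 43.]), np.float64(87.0)]
old_heel_mid 0.97 [286, 229, 29, 23] 534 c [ 0.447 -0.132  0.018] ztop 0.023 rect [array([ 449., -131.]), array([66., 62.]), np.float64(89.0)]
hammer_mid 0.94 [328, 116, 90, 40] 855 c [ 0.746 -0.226  0.019] ztop 0.024 rect [array([ 765., -248.]), array([233.,  84.]), np.float64(85.0)]
polish_tin_mid 0.95 [179, 259, 32, 33] 931 c [0.365 0.141 0.024] ztop 0.027 rect [array([367., 146.]), array([90., 81.]), np.float64(89.0)]
mans_shoe 0.94 [105, 153, 68, 125] 6258 c [0.604 0.324 0.137] ztop 0.174 rect [array([637., 365.]), array([345., 190.]), np.float64(2.0)]
ladies_shoe 0.81 [212, 147, 55, 106] 3604 c [0.631 0.06  0.138] ztop 0.162 rect [array([634.,  65.]), array([239., 120.]), np.float64(23.0)]
```

View pics/crop.png

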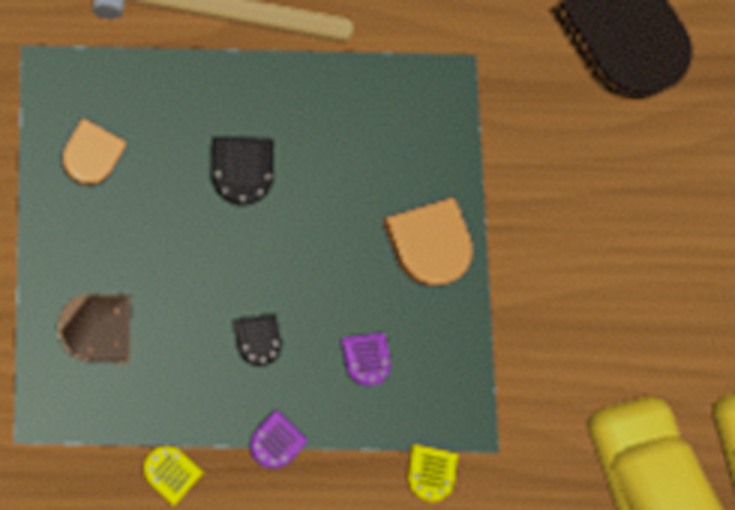

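View pics/crop2.png

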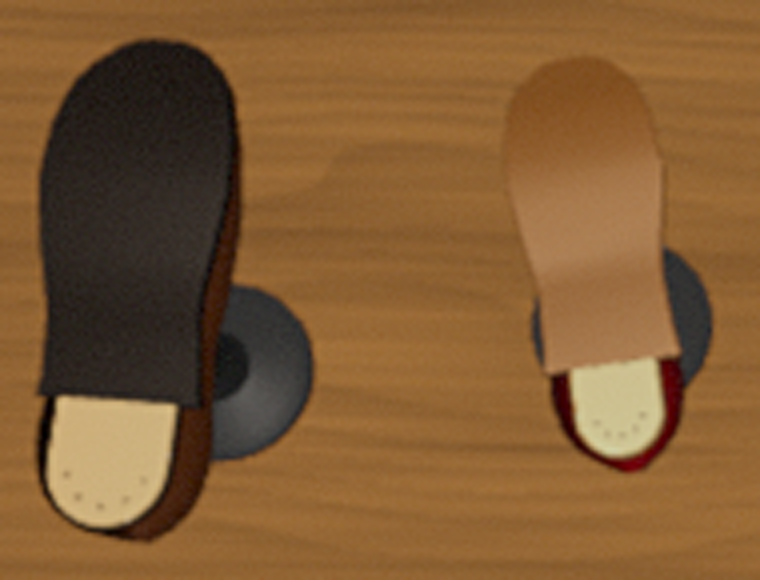

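```bash
cat >> h.py <<'E'
from scipy.optimize import minimize
from scipy.ndimage import gaussian_filter
def outline(w,l,n=24):
    r=w/2;a=np.linspace(np.pi/2,3*np.pi/2,n)
    b=-l/2+r
    pts=np.c_[b+r*np.cos(a),r*np.sin(a)]
    return np.vstack([[l/2,-r],[l/2,r],pts])
def pix(P,K,Tcw):
    Q=(P-Tcw[:3,3])@Tcw[:3,:3]
    return np.c_[Q[:,0]/Q[:,2]*K[0,0]+K[0,2],Q[:,1]/Q[:,2]*K[1,1]+K[1,2]]
def sil(x,y,yaw,w,l,z0,z1,K,T):
    o=outline(w,l);c,s=np.cos(yaw),np.sin(yaw);o=o@np.array([[c,s],[-s,c]])+[x,y]
    P=np.vstack([np.c_[o,np.full(len(o),z)] for z in ((z0,z1) if z1>z0 else (z0,))])
    return cv2.convexHull(pix(P,K,T).astype(np.float32))[:,0]
def fit(mask,w,l,z0,z1,K,T,x0,S=8):
    v,u=np.nonzero(mask);a,b=u.min()-8,v.min()-8;A,B=u.max()+9,v.max()+9
    big=cv2.resize(mask[b:B,a:A].astype(np.float32),None,fx=S,fy=S,interpolation=cv2.INTER_LINEAR)
    def cost(p):
        h=(sil(p[0],p[1],p[2],w,l,z0,z1,K,T)-[a,b]+.5)*S
        im=np.zeros(big.shape,np.uint8);cv2.fillPoly(im,[np.round(h*16).astype(np.int32)],1,shift=4)
        return np.abs(im-big).sum()/big.sum()
    best=None
    for y in np.deg2rad(np.arange(0,360,30)):
        r=minimize(cost,[x0[0],x0[1],y],method='Nelder-Mead',options=dict(initial_simplex=[[x0[0],x0[1],y],[x0[0]+.006,x0[1],y],[x0[0],x0[1]+.006,y],[x0[0],x0[1],y+.3]],xatol=2e-4,fatol=1e-4))
        if best is None or r.fun<best.fun: best=r
    p=best.x
    return p[0],p[1],np.rad2deg((p[2]+np.pi)%(2*np.pi)-np.pi),best.fun
def comp(mask,c):
    n,L,st,ce=cv2.connectedComponentsWithStats(mask.astype(np.uint8),connectivity=4)
    ok=[i for i in range(1,n) if st[i,4]>60]
    i=min(ok,key=lambda i:np.hypot(*(ce[i]-c)))
    return L==i
def toolR(o):
    from scipy.spatial.transform import Rotation as R
    return R.from_euler('xyz',o['tool_rot'],degrees=True).as_matrix()
DIM=dict(ml=(.064,.070,.015),mt=(.056,.062,.009),ll=(.046,.052,.015),lt=(.038,.044,.009))
E
python3 - <<'E'
from h import *
d=grab('top');K=d['intrinsics'];T=d['cam_to_world'];f=d['frame'].astype(int)
hsv=cv2.cvtColor(d['frame'],cv2.COLOR_BGR2HSV)
for n,(u,v) in dict(seatm=(88,194),seatl=(214,183),ml=(398,202),ll=(286,171),mt=(336,176),lt=(341,233),mat=(320,200)).items(): print(n,hsv[v,u])
V=hsv[...,2].astype(int)
tan=(f[...,2]>150)
blk=(f.max(2)<62)
mm=np.zeros_like(tan);mm[140:265,265:415]=1
vis=d['frame'].copy()
res={}
for n,m,c,x0 in [('ml',tan&mm,(398,202),(.526,-.429)),('ll',tan&mm,(286,171),(.601,-.126)),('mt',blk&mm,(336,176),(.593,-.265)),('lt',blk&mm,(341,233),(.438,-.273))]:
    k=comp(m,c);k=cv2.morphologyEx(k.astype(np.uint8),cv2.MORPH_CLOSE,np.ones((3,3)))
    w,l,h=DIM[n]
    r=fit(k,w,l,0,h,K,T,x0);res[n]=r;print(n,k.sum(),np.round(r,4))
    cv2.polylines(vis,[np.round(sil(r[0],r[1],np.deg2rad(r[2]),w,l,0,h,K,T)*16).astype(np.int32)],True,(0,0,255),1,shift=4)
pale=(f[...,1]>165)&(f[...,2]>185)
for n,c,w,l,z in [('ms',(88,194),.068,.074,.150),('ls',(214,183),.050,.056,.138)]:
    k=comp(pale,c);k=cv2.morphologyEx(k.astype(np.uint8),cv2.MORPH_CLOSE,np.ones((5,5)))
    x0=proj(d,k,z).mean(0)
    r=fit(k,w,l,z,z,K,T,x0);print(n,k.sum(),np.round(r,4),'depth z',np.nanmedian(cloud(d)[k>0][:,2]))
    cv2.polylines(vis,[np.round(sil(r[0],r[1],np.deg2rad(r[2]),w,l,z,z,K,T)*16).astype(np.int32)],True,(0,0,255),1,shift=4)
cv2.imwrite('pics/fit.png',cv2.resize(vis[80:290,60:430],None,fx=2.1,fy=2.1,interpolation=cv2.INTER_CUBIC))
o=get_obs();print(o['tool_pos'],toolR(o).round(3).tolist())
E
```

```text
seatm [ 19  99 204]
seatl [ 24  75 205]
ml [ 16 150 196]
ll [ 17 131 207]
mt [21 31 57]
lt [10 25 61]
mat [ 64  38 114]
ml 567 [ 0.5263 -0.4313 17.3075  0.1275]
ll 297 [  0.6022  -0.1271 -29.6982   0.0972]
mt 410 [ 0.5901 -0.2636  1.1062  0.1056]
lt 410 [ 0.438 -0.273  0.     1.   ]
ms 760 [ 0.5042  0.3353 -3.4356  0.1369] depth z 0.15065784192824655
ls 427 [ 0.543   0.0474 10.093   0.0907] depth z 0.1382653516161435
[ 0.20863393 -0.61563687  0.23363875] [[0.0, 0.947, 0.321], [-0.0, 0.321, -0.947], [-1.0, -0.0, 0.0]]
```

View pics/fit.png

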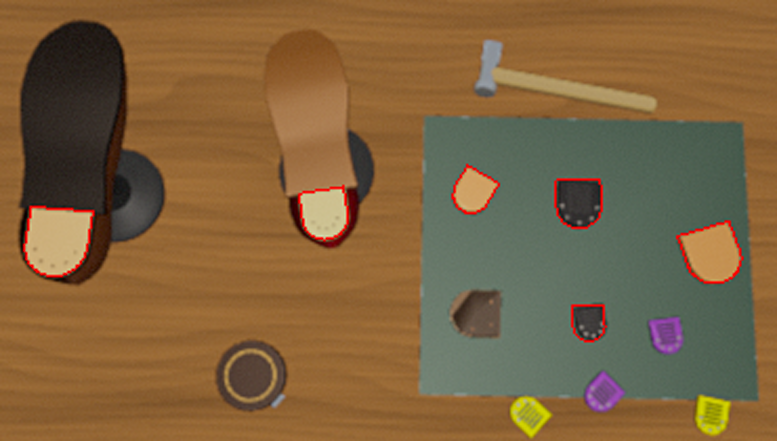

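The overlay matches four pieces and both seats. The small top's fit locked onto the wrong blob, so I'll redo it. Now moving above the large lift.

Call:
{"op": "servo_tool", "data": {"rows": [325, 187, -60, -1.4, 0, 325, 187, -60, -1.4, 0, 325, 187, -60, -1.4, 0, 325, 187, -60, -1.4, 0, 325, 187, -60, -1.4, 0, 325, 187, -60, -1.4, 0, 325, 187, -60, -1.4, 0, 325, 187, -60, -1.4, 0, 325, 187, -60, -1.4, 0, 325, 187, -60, -1.4, 0]}}

```text
time_s: 1.53
tool_pos: [0.5417, -0.4194, 0.172]
tool_rot: [130.7, 89.6, 58.7]
force: [1.4, 2.2, -0.4]
grip_width: 0.087
```

```bash
cat >> h.py <<'E'
def wristT(d,o):
    A=np.eye(4);A[:3,:3]=toolR(o);A[:3,3]=o['tool_pos'];return A@d['tool_from_camera']
def state():
    o=get_obs();R=toolR(o);p=np.array(o['tool_pos'])*1000
    print('t',round(o['time_s'],2),'tcp mm',p.round(1),'zyaw',np.rad2deg(np.arctan2(R[1,2],R[0,2])).round(1),'tilt',R[:,0].round(3),'F',np.round(o['force'],1),'grip',round(o['grip_width']*1000,1));return o
E
python3 - <<'E'
from h import *
o=state()
d=grab('wrist','w1')
d=grab('top');K=d['intrinsics'];T=d['cam_to_world'];f=d['frame'].astype(int)
k=np.zeros(f.shape[:2],np.uint8);k[222:245,330:352]=(f.max(2)<80)[222:245,330:352]
k=cv2.morphologyEx(k,cv2.MORPH_CLOSE,np.ones((3,3)))
print(k.sum(),np.round(fit(k,.038,.044,0,.009,K,T,(.438,-.273)),4))
E
```

```text
t 1.53 tcp mm [ 541.7 -419.4  172. ] zyaw -72.0 tilt [ 0.004  0.007 -1.   ] F [ 1.4  2.2 -0.4] grip 87.0
222 [ 0.4384 -0.2756  9.0132  0.1037]
```

View pics/w1.png

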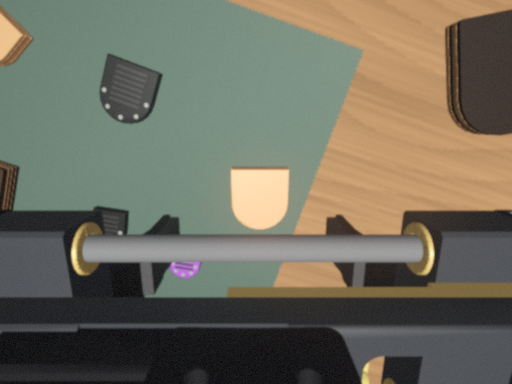

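Wrist view: the large lift shows in full at (260,198), square between the jaws. The large top is at (130,88), the black stack at (480,70) is a decoy, and the small top at (110,215) is partly hidden. I'll refine the lift pose from this view.

```bash
cat >> h.py <<'E'
def wfit(n,z0,kind,x0,roi=None,dimz=None,f=None):
    o=state();d=grab('wrist',f);T=wristT(d,o);K=d['intrinsics'];fr=d['frame'].astype(int)
    w,l,h=DIM[n] if dimz is None else dimz
    m={'tan':fr[...,2]>170,'blk':fr.max(2)<85}[kind] if isinstance(kind,str) else kind(fr)
    c=pix(np.array([[x0[0],x0[1],z0+h]]),K,T)[0];print('expected px',c.round())
    if roi is not None:
        q=np.zeros_like(m);q[roi[1]:roi[3],roi[0]:roi[2]]=1;m=m&q
    m=comp(m,c);m=cv2.morphologyEx(m.astype(np.uint8),cv2.MORPH_CLOSE,np.ones((9,9)))
    r=fit(m,w,l,z0,z0+h,K,T,x0,S=3)
    vis=d['frame'].copy();cv2.polylines(vis,[sil(r[0],r[1],np.deg2rad(r[2]),w,l,z0,z0+h,K,T).round().astype(np.int32)],True,(0,0,255),1)
    cv2.imwrite('pics/wfit.png',vis)
    print(n,m.sum(),np.round(r,4));return r
E
python3 - <<'E'
from h import *
wfit('ml',0,'tan',(.526,-.431),roi=(200,140,330,232))
wfit('mt',0,'blk',(.590,-.2636),roi=(80,40,180,140))
E
```

```text
t 1.63 tcp mm [ 536.5 -425.   172.7] zyaw -72.3 tilt [ 0.     0.002 -1.   ] F [-0.5 -1.4 -0.3] grip 87.1
expected px [254. 192.]
ml 3250 [ 0.5246 -0.4336 18.3233  0.0508]
t 1.68 tcp mm [ 534.2 -427.8  173.1] zyaw -72.5 tilt [-0.001  0.    -1.   ] F [-0.9 -0.7  0.3] grip 86.9
expected px [114.  82.]
mt 3141 [ 0.5902 -0.2672 -2.9347  0.0778]
```

View pics/wfit.png

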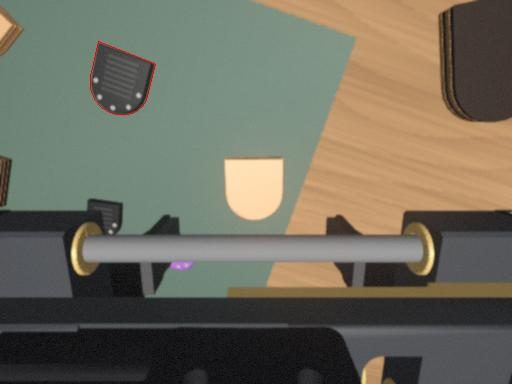

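Run:
```python
from h import *
for i in range(2):wfit('ml',0,'tan',(.526,-.431),roi=(200,130,330,232))
```

```text
t 1.73 tcp mm [ 532.9 -429.5  173.5] zyaw -72.7 tilt [-0.001 -0.001 -1.   ] F [-0.4 -0.5 -0. ] grip 86.9
expected px [250. 187.]
ml 3271 [ 0.5248 -0.4336 19.0477  0.044 ]
t 1.78 tcp mm [ 532.2 -430.4  173.7] zyaw -72.8 tilt [-0.001 -0.001 -1.   ] F [-0.2  0.4  0.3] grip 86.9
expected px [250. 187.]
ml 3297 [ 0.525  -0.4337 18.2449  0.0412]
```

Call:
{"op": "servo_tool", "data": {"rows": [0, 0, -40, 0.8, 0, 0, 0, -80, 0.8, 0, 0, 0, -115, 0.8, 0, 0, 0, -145, 0.8, 0, 0, 0, -160, 0.8, 0, 0, 0, -160, 0.8, 0, 0, 0, -160, 0.8, 0, 0, 0, -160, 0.8, 0, 0, 0, -160, 0.8, 0]}}

```text
time_s: 2.58
tool_pos: [0.5336, -0.4298, 0.0146]
tool_rot: [20.6, 89.9, -51.4]
force: [0.5, -0.0, 0.8]
grip_width: 0.0871
```

Run:
```python
from h import *
state(); d=grab('wrist','w2')
```

```text
t 2.58 tcp mm [ 533.6 -429.8   14.6] zyaw -71.9 tilt [ 0.001 -0.001 -1.   ] F [ 0.5 -0.   0.8] grip 87.1
```

View pics/w2.png

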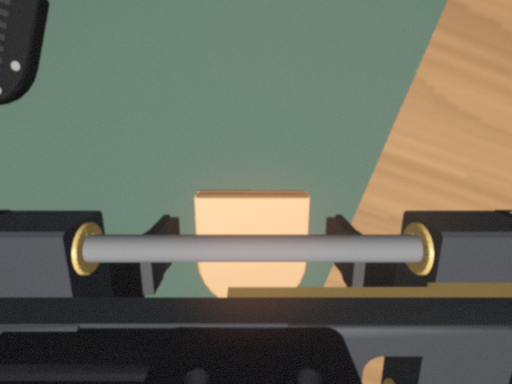

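The lift is centred between the fingers: straight edge at row 190, sides at columns 195 and 308. Closing the grip.

Call:
{"op": "servo_tool", "data": {"rows": [0, 0, 0, 0, 1, 0, 0, 0, 0, 1, 0, 0, 0, 0, 1, 0, 0, 0, 0, 1, 0, 0, 0, 0, 1, 0, 0, 0, 0, 1, 0, 0, 0, 0, 1, 0, 0, 0, 0, 1], "force": 25}}

```text
time_s: 3.3
tool_pos: [0.5337, -0.4286, 0.0136]
tool_rot: [-43.6, 90.0, -115.5]
force: [-0.5, -0.0, 0.5]
grip_width: 0.0638
```

Call:
{"op": "servo_tool", "data": {"rows": [0, 0, 40, 0, 1, 0, 0, 80, 0, 1, 0, 0, 120, -5, 1, 0, 30, 160, -10, 1, 0, 60, 200, -15, 1, -5, 100, 230, -20, 1, -10, 140, 246, -21, 1, -10, 180, 246, -21, 1, -12, 220, 246, -21, 1, -12, 260, 246, -21, 1]}}

```text
time_s: 4.13
tool_pos: [0.5218, -0.1852, 0.2605]
tool_rot: [61.0, 89.9, -32.0]
force: [0.6, 0.1, -1.2]
grip_width: 0.0638
```

Run:
```python
from h import *
o=state(); d=grab('wrist','w3')
```

```text
t 4.13 tcp mm [ 521.8 -185.2  260.5] zyaw -92.9 tilt [ 0.002 -0.001 -1.   ] F [ 0.6  0.1 -1.2] grip 63.8
```

View pics/w3.png

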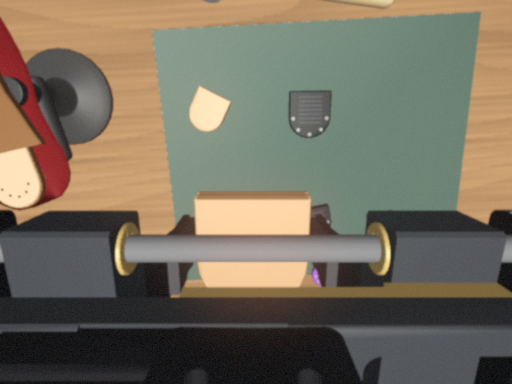

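```bash
cat >> h.py <<'E'
def edge_y(d,u,v,tx):
    """tool-frame point of pixel on the plane tool x = tx"""
    K=d['intrinsics'];T=d['tool_from_camera'];r=T[:3,:3]@np.array([(u-K[0,2])/K[0,0],(v-K[1,2])/K[1,1],1])
    return T[:3,3]+r*(tx-T[0,3])/r[0]
E
python3 - <<'E'
from h import *
d=read_camera('wrist')
col=d['frame'][180:205,240].astype(int).tolist();print([(180+i,c) for i,c in enumerate(col) if 5<i<22])
for v,t in((191,.0141),(197,-.001)):print(edge_y(d,253,v,t).round(4))
for u in (195,309):print(edge_y(d,u,210,-.001).round(4))
E
```

```text
[(186, [129, 145, 134]), (187, [130, 146, 134]), (188, [131, 147, 136]), (189, [128, 144, 134]), (190, [122, 140, 133]), (191, [104, 125, 138]), (192, [87, 118, 152]), (193, [84, 117, 157]), (194, [75, 110, 150]), (195, [82, 117, 157]), (196, [90, 127, 170]), (197, [88, 124, 167]), (198, [104, 141, 182]), (199, [126, 171, 212]), (200, [157, 203, 242]), (201, [168, 214, 253])]
[0.0141 0.0256 0.0014]
[-0.001   0.026   0.0014]
[-0.001   0.0187 -0.03  ]
[-0.001   0.0188  0.0317]
```

Call:
{"op": "servo_tool", "data": {"rows": [-5, 40, 0, 0, 1, -10, 80, 0, 0, 1, -15, 120, 0, 0, 1, -20, 160, 0, 0, 1, -25, 200, 0, 0, 1, -30, 240, 0, 0, 1, -40, 280, 0, 0, 1, -50, 320, 0, 0, 1, -60, 360, 0, 0, 1, -70, 400, 0, 0, 1]}}

```text
time_s: 5.07
tool_pos: [0.4511, 0.2148, 0.2593]
tool_rot: [59.0, 90.0, -33.9]
force: [1.1, 0.8, -0.3]
grip_width: 0.0635
```

Call:
{"op": "servo_tool", "data": {"rows": [-5, 40, 0, 0, 1, -10, 75, 0, 0, 1, -10, 100, 0, 0, 1, -10, 104, 0, 0, 1, -10, 104, 0, 0, 1, -10, 104, 0, 0, 1, -10, 104, 0, 0, 1, -10, 104, 0, 0, 1]}}

```text
time_s: 5.73
tool_pos: [0.4427, 0.3152, 0.2591]
tool_rot: [10.9, 89.9, -82.1]
force: [-0.1, -0.7, -1.3]
grip_width: 0.0637
```

Run:
```python
from h import *
o=state(); d=grab('wrist','w4')
```

```text
t 5.73 tcp mm [442.7 315.2 259.1] zyaw -93.0 tilt [ 0.    -0.001 -1.   ] F [-0.1 -0.7 -1.3] grip 63.7
```

View pics/w4.png

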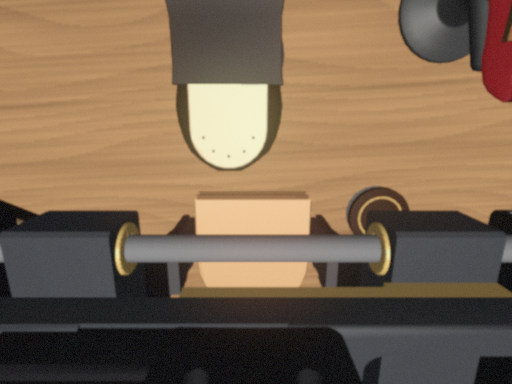

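The man's seat is fully visible at (228,120), almost square with the tool. The held lift is at (252,230). Fitting the seat.

Run:
```python
from h import *
for i in range(2):
  r=wfit('x',.150,lambda f:(f[...,1]>190)&(f[...,0]>150),(.504,.335),roi=(160,60,300,182),dimz=(.068,.074,0))
```

```text
t 5.78 tcp mm [442.6 315.5 259.1] zyaw -93.0 tilt [ 0.    -0.001 -1.   ] F [ 0.3 -0.4 -1.5] grip 63.8
expected px [225. 126.]
x 5796 [ 0.5027  0.3321 -2.9178  0.0602]
t 5.83 tcp mm [442.6 315.8 259.2] zyaw -93.0 tilt [ 0.    -0.001 -1.   ] F [ 0.2  0.3 -0.8] grip 63.6
expected px [226. 126.]
x 5788 [ 0.5023  0.3326 -3.1568  0.0611]
```

View pics/wfit.png

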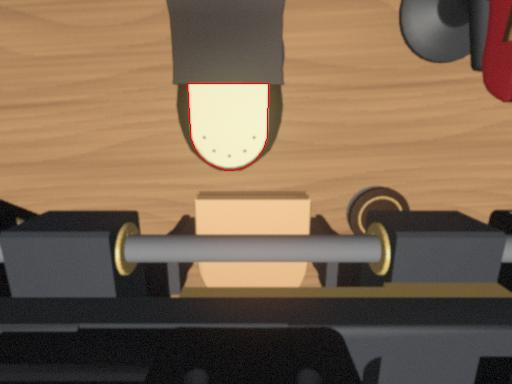

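Call:
{"op": "servo_tool", "data": {"rows": [35, 9, 0, 0, 1, 67.5, 17, 0, 0, 1, 67.5, 17, -20, 0, 1, 67.5, 17, -40, 0, 1, 67.5, 17, -60, 0, 1, 67.5, 17, -75, 0, 1, 67.5, 17, -75, 0, 1, 67.5, 17, -75, 0, 1, 67.5, 17, -75, 0, 1]}}

```text
time_s: 6.63
tool_pos: [0.5101, 0.3343, 0.1854]
tool_rot: [119.4, 89.9, 26.5]
force: [-0.2, 0.4, -0.7]
grip_width: 0.064
```

Run:
```python
from h import *
o=state(); d=grab('wrist','w5');state();d=grab('side');cv2.imwrite('pics/s5.png',cv2.resize(d['frame'][150:320,80:280],None,fx=3,fy=3))
```

```text
t 6.63 tcp mm [510.1 334.3 185.4] zyaw -92.9 tilt [ 0.001  0.001 -1.   ] F [-0.2  0.4 -0.7] grip 64.0
t 6.68 tcp mm [510.2 334.5 185.8] zyaw -92.9 tilt [ 0.002  0.001 -1.   ] F [ 0.   0.3 -0. ] grip 63.8
```

View pics/w5.png

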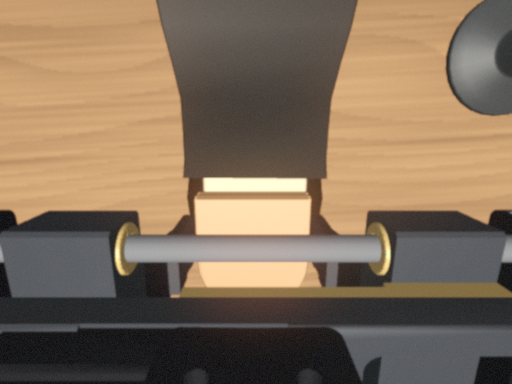

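View pics/s5.png

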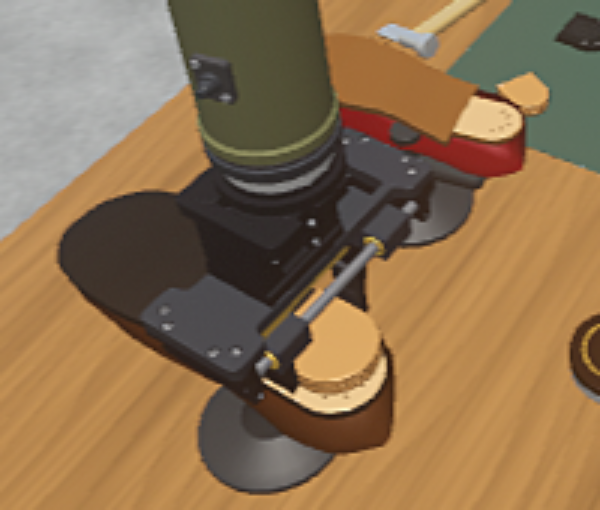

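Run:
```python
from h import *
d=read_camera('wrist');o=state()
tx=o['tool_pos'][2]-.150
print(edge_y(d,203,186,tx).round(4),edge_y(d,306,186,tx).round(4),'step',edge_y(d,255,178,tx).round(4),edge_y(d,255,178,tx-.005).round(4))
```

```text
t 6.78 tcp mm [510.1 334.6 185.7] zyaw -92.9 tilt [ 0.002  0.001 -1.   ] F [ 0.8  0.3 -1.4] grip 63.9
[ 0.0357  0.0235 -0.0315] [0.0357 0.0236 0.0364] step [0.0357 0.029  0.0027] [0.0307 0.03   0.0027]
```

Call:
{"op": "servo_tool", "data": {"rows": [0, -1.6, -10, 0, 1, 0, -1.6, -18, 0, 1, 0, -1.6, -20.5, 0, 1, 0, -1.6, -20.5, 0, 1, 0, -1.6, -20.5, 0, 1]}}

```text
time_s: 7.2
tool_pos: [0.5093, 0.3321, 0.1635]
tool_rot: [-25.5, 89.9, -118.4]
force: [-1.6, -0.5, 1.5]
grip_width: 0.0633
```

Call:
{"op": "servo_tool", "data": {"rows": [0, 0, -1, 0, 1, 0, 0, -1, 0, 1, 0, 0, -1, 0, 1]}}

```text
time_s: 7.45
tool_pos: [0.5093, 0.3321, 0.1634]
tool_rot: [-2.3, 89.9, -95.2]
force: [-3.0, -2.4, 7.1]
grip_width: 0.0638
```

Contact at about 7 N. Releasing and lifting.

Call:
{"op": "servo_tool", "data": {"rows": [0, 0, 0.5, 0, 0.6, 0, 0, 0.5, 0, 0, 0, 0, 0.5, 0, 0, 0, 0, 0.5, 0, 0, 0, 0, 0.5, 0, 0, 0, 0, 0.5, 0, 0, 0, 0, 25, 0, 0, 0, 0, 55, 0, 0, -20, 0, 80, 0, 0, -60, 0, 80, 0, 0]}}

```text
time_s: 8.28
tool_pos: [0.4547, 0.3332, 0.2474]
tool_rot: [132.9, 89.4, 39.7]
force: [-0.4, 0.2, 1.7]
grip_width: 0.0869
```

Call:
{"op": "servo_tool", "data": {"rows": [-5, -5, 20, 0, 0, -5, -5, 20, 0, 0, -5, -5, 20, 0, 0, -5, -5, 20, 0, 0]}}

```text
time_s: 8.62
tool_pos: [0.4453, 0.3272, 0.2624]
tool_rot: [92.6, 90.0, -0.3]
force: [1.0, 1.2, -0.2]
grip_width: 0.0871
```

Run:
```python
from h import *
r=wfit('ml',.150,lambda f:(f[...,2]>170)&(f[...,0]<150),(.501,.3325),roi=(150,60,310,195),f='w6')
```

```text
t 8.62 tcp mm [445.3 327.2 262.4] zyaw -92.9 tilt [ 0. -0. -1.] F [ 1.   1.2 -0.2] grip 87.1
expected px [241. 133.]
ml 11141 [  0.4851   0.3827 178.2471   0.6766]
```

View pics/wfit.png

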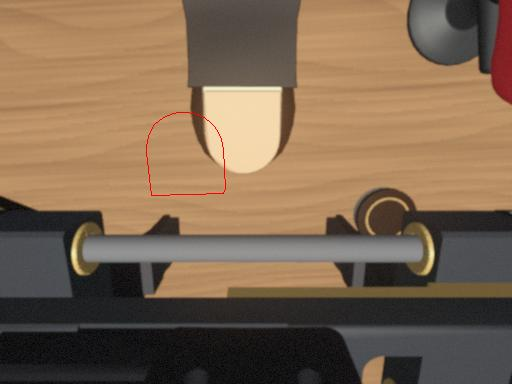

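The lift lies square on the seat at (241,130), with a thin pale strip at the toe side (row 88). The red outline is a segmentation failure, where the bench wood was picked up. Refitting with a stricter threshold.

Run:
```python
from h import *
r=wfit('ml',.150,lambda f:(f[...,2]>215)&(f[...,0]>130),(.501,.3325),roi=(190,93,300,185),f='w6')
```

```text
t 8.67 tcp mm [445.2 327.1 262. ] zyaw -92.9 tilt [-0.001 -0.    -1.   ] F [ 0.   0.4 -1.1] grip 86.7
expected px [241. 132.]
ml 5341 [ 0.4984  0.3321 -2.7934  0.1051]
```

Call:
{"op": "servo_tool", "data": {"rows": [5, -40, 0, 1, 0, 10, -80, 0, 3, 0, 15, -120, 0, 3, 0, 20, -160, 0, 3, 0, 25, -200, 0, 3, 0, 30, -240, 0, 3, 0, 35, -280, 0, 3, 0, 40, -320, 0, 3, 0, 45, -360, 0, 3, 0, 50, -400, 0, 3, 0]}}

```text
time_s: 9.55
tool_pos: [0.4945, -0.0748, 0.2619]
tool_rot: [-109.2, 89.9, 160.9]
force: [1.2, 0.3, -0.1]
grip_width: 0.0868
```

Call:
{"op": "servo_tool", "data": {"rows": [10, -40, -10, 0, 0, 20, -80, -40, 0, 0, 30, -120, -70, 0, 0, 35, -160, -80, 0, 0, 35, -190, -80, 0, 0, 35, -192, -80, 0, 0, 35, -192, -80, 0, 0, 35, -192, -80, 0, 0, 35, -192, -80, 0, 0, 35, -192, -80, 0, 0]}}

```text
time_s: 10.38
tool_pos: [0.5301, -0.2626, 0.1828]
tool_rot: [143.4, 90.0, 53.7]
force: [0.3, 0.5, -0.5]
grip_width: 0.0872
```

Run:
```python
from h import *
r=wfit('mt',.0,'blk',(.590,-.2665),roi=(150,50,360,200),f='w7')
```

```text
t 10.38 tcp mm [ 530.1 -262.6  182.8] zyaw -89.7 tilt [ 0.  0. -1.] F [ 0.3  0.5 -0.5] grip 87.2
expected px [255. 125.]Traceback (most recent call last):
  File "<stdin>", line 2, in <module>
  File "h.py", line 72, in wfit
    m=comp(m,c);m=cv2.morphologyEx(m.astype(np.uint8),cv2.MORPH_CLOSE,np.ones((9,9)))
  File "h.py", line 54, in comp
    i=min(ok,key=lambda i:np.hypot(*(ce[i]-c)))
ValueError: min() iterable argument is empty
```

View pics/wfit.png

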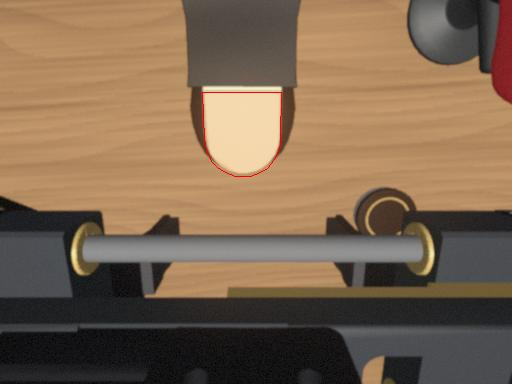

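View pics/w7.png

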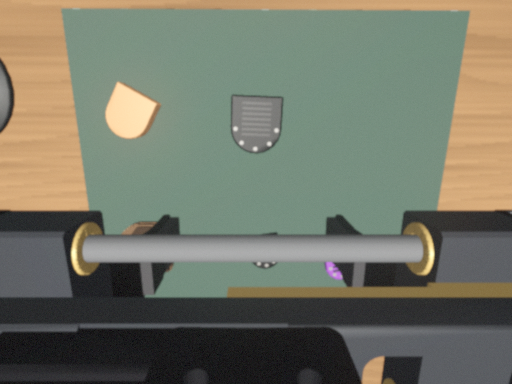

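Run:
```python
from h import *
for i in range(2): r=wfit('mt',.0,lambda f:(f[...,1]-f[...,2]<12),(.590,-.2665),roi=(220,80,296,165))
r=wfit('ll',.0,lambda f:(f[...,2]-f[...,1]>5),(.602,-.127),roi=(95,70,170,150))
```

```text
t 10.43 tcp mm [ 530.1 -262.8  183.1] zyaw -89.7 tilt [ 0.001  0.    -1.   ] F [-0.8  0.3  0. ] grip 87.1
expected px [255. 125.]
mt 2575 [ 0.5903 -0.2664 -3.1618  0.0618]
t 10.48 tcp mm [ 530.  -263.   183.2] zyaw -89.7 tilt [ 0.001 -0.    -1.   ] F [-0.1  0.1 -0.1] grip 86.7
expected px [255. 125.]
mt 2570 [ 0.5906 -0.267  -1.7869  0.0619]
t 10.53 tcp mm [ 529.9 -263.3  183.2] zyaw -89.8 tilt [ 0.001 -0.    -1.   ] F [0.7 0.2 0.2] grip 86.9
expected px [123. 113.]
ll 2220 [ 6.00800e-01 -1.30000e-01 -2.90408e+01  2.72000e-02]
```

View pics/wfit.png

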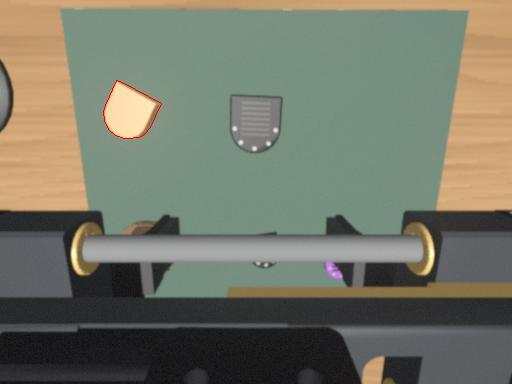

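Call:
{"op": "servo_tool", "data": {"rows": [30, -2, -30, -2.3, 0, 60, -4, -65, -2.3, 0, 67.5, -4.2, -100, -2.3, 0, 67.5, -4.2, -135, -2.3, 0, 67.5, -4.2, -160, -2.3, 0, 67.5, -4.2, -169.5, -2.3, 0, 67.5, -4.2, -169.5, -2.3, 0, 67.5, -4.2, -169.5, -2.3, 0, 67.5, -4.2, -169.5, -2.3, 0, 67.5, -4.2, -169.5, -2.3, 0]}}

```text
time_s: 11.42
tool_pos: [0.5974, -0.2688, 0.014]
tool_rot: [61.0, 89.9, -31.1]
force: [0.8, 0.3, 0.5]
grip_width: 0.0871
```

Call:
{"op": "servo_tool", "data": {"rows": [0, 0, 0, 0, 1, 0, 0, 0, 0, 1, 0, 0, 0, 0, 1, 0, 0, 0, 0, 1, 0, 0, 0, 0, 1, 0, 0, 0, 0, 1, 0, 0, 0, 0, 1, 0, 0, 0, 0, 1]}}

```text
time_s: 12.08
tool_pos: [0.5969, -0.2686, 0.0132]
tool_rot: [-108.9, 90.0, 159.0]
force: [-0.0, -0.1, 0.1]
grip_width: 0.0555
```

Run:
```python
from h import *
state();grab('wrist','w8')
```

```text
t 12.08 tcp mm [ 596.9 -268.6   13.2] zyaw -92.2 tilt [-0.  0. -1.] F [-0.  -0.1  0.1] grip 55.5
```

View pics/w8.png

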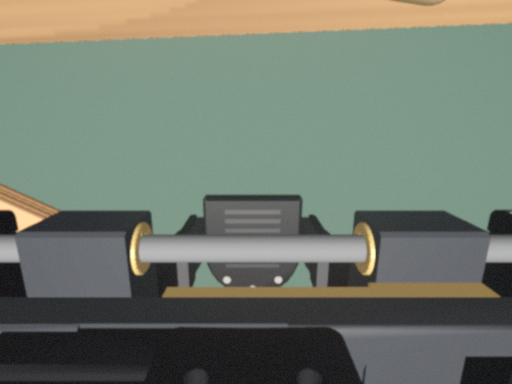

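Run:
```python
from h import *
d=read_camera('wrist')
print([(190+i,c) for i,c in enumerate(d['frame'][190:204,253].tolist())])
for v in(194,195,196):print(v,edge_y(d,253,v,.0132).round(4))
print(edge_y(d,204,205,.0042).round(4),edge_y(d,301,205,.0042).round(4))
```

```text
[(190, [138, 153, 128]), (191, [139, 154, 128]), (192, [137, 153, 128]), (193, [130, 145, 120]), (194, [105, 119, 98]), (195, [77, 85, 73]), (196, [50, 56, 46]), (197, [44, 48, 42]), (198, [50, 49, 47]), (199, [54, 55, 51]), (200, [66, 67, 65]), (201, [88, 90, 89]), (202, [102, 103, 104]), (203, [101, 103, 101])]
194 [0.0132 0.024  0.0014]
195 [0.0132 0.0234 0.0014]
196 [0.0132 0.0228 0.0014]
[ 0.0042  0.02   -0.0259] [0.0042 0.02   0.0281]
```

Call:
{"op": "servo_tool", "data": {"rows": [0, 0, 40, 0, 1, 0, 0, 80, 0, 1, 0, 0, 120, 0, 1, -5, 0, 160, 0, 1, -10, 40, 200, 0, 1, -20, 80, 235, -0.8, 1, -30, 120, 250, -0.8, 1, -40, 160, 250, -0.8, 1, -50, 200, 250, -0.8, 1, -60, 240, 250, -0.8, 1]}}

```text
time_s: 13.02
tool_pos: [0.5427, -0.0511, 0.2638]
tool_rot: [73.4, 89.9, -19.6]
force: [1.2, 0.4, 0.2]
grip_width: 0.0559
```

Call:
{"op": "servo_tool", "data": {"rows": [-10, 40, 0, 0, 1, -20, 80, 0, 0, 1, -30, 120, 0, 0, 1, -40, 160, 0, 0, 1, -50, 200, 0, 0, 1, -60, 240, 0, 0, 1, -70, 280, 0, 0, 1, -80, 320, 0, 0, 1, -90, 350, 0, 0, 1, -94, 352, 0, 0, 1]}}

```text
time_s: 13.85
tool_pos: [0.445, 0.3069, 0.2628]
tool_rot: [-164.5, 89.7, 103.2]
force: [-0.9, 0.2, -0.4]
grip_width: 0.0557
```

Call:
{"op": "servo_tool", "data": {"rows": [-2, 5, 0, 0, 1, -2, 5, 0, 0, 1, -2, 5, 0, 0, 1, -2, 5, 0, 0, 1]}}

```text
time_s: 14.18
tool_pos: [0.448, 0.3026, 0.2623]
tool_rot: [15.1, 89.9, -78.1]
force: [0.8, -0.2, -0.2]
grip_width: 0.0553
```

Run:
```python
from h import *
state();grab('wrist','w9')
```

```text
t 14.18 tcp mm [448.  302.6 262.3] zyaw -93.1 tilt [ 0.    -0.001 -1.   ] F [ 0.8 -0.2 -0.2] grip 55.3
```

View pics/w9.png

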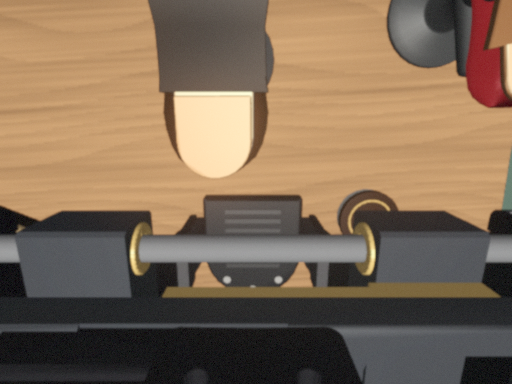

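Run:
```python
from h import *
d=read_camera('wrist');print(d['frame'][88:104:1,215].tolist(), d['frame'][170:182,215].tolist(), d['frame'][130,168:180].tolist())
for i in range(2): r=wfit('ml',.150,lambda f:(f[...,2]>205)&(f[...,0]>100),(.500,.332),roi=(160,95,270,185))
```

```text
[[84, 98, 117], [88, 99, 118], [99, 115, 131], [145, 175, 184], [198, 232, 238], [215, 250, 255], [210, 245, 252], [180, 218, 233], [162, 206, 234], [178, 221, 250], [187, 229, 255], [188, 231, 255], [188, 231, 255], [186, 230, 255], [188, 230, 255], [188, 230, 255]] [[181, 225, 255], [182, 226, 255], [182, 226, 255], [182, 225, 255], [181, 225, 255], [179, 224, 255], [175, 219, 253], [152, 198, 234], [126, 170, 209], [117, 161, 203], [121, 166, 210], [121, 168, 212]] [[44, 64, 98], [40, 65, 96], [44, 64, 99], [44, 68, 100], [46, 69, 101], [48, 71, 103], [56, 79, 112], [77, 110, 146], [121, 165, 204], [157, 203, 241], [171, 217, 253], [177, 222, 255]]
t 14.28 tcp mm [447.8 302.9 262.4] zyaw -93.1 tilt [ 0.    -0.001 -1.   ] F [-0.2 -0.5 -0.1] grip 55.5
expected px [213. 138.]
ml 6426 [ 0.5002  0.3313 -3.1096  0.1277]
t 14.33 tcp mm [447.7 303.1 262.4] zyaw -93.1 tilt [ 0. -0. -1.] F [-0.3  0.4 -0.6] grip 55.7
expected px [214. 138.]
ml 6373 [ 0.5001  0.3313 -3.1321  0.1298]
```

View pics/wfit.png

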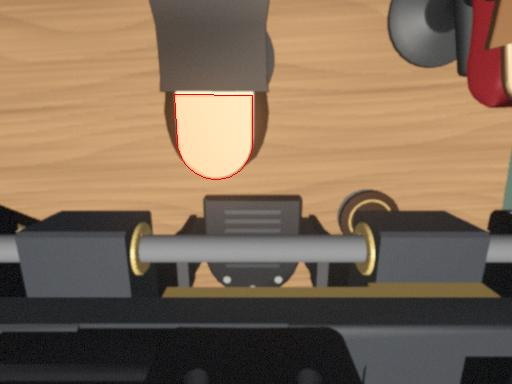

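Call:
{"op": "servo_tool", "data": {"rows": [30, 14, 0, 0, 1, 60, 29, 0, 0, 1, 60, 29, -20, 0, 1, 60, 29, -40, 0, 1, 60, 29, -60, 0, 1, 60, 29, -68, 0, 1, 60, 29, -68, 0, 1, 60, 29, -68, 0, 1, 60, 29, -68, 0, 1, 60, 29, -68, 0, 1]}}

```text
time_s: 15.22
tool_pos: [0.5076, 0.3338, 0.1962]
tool_rot: [118.0, 89.8, 25.1]
force: [-0.3, 0.5, 0.0]
grip_width: 0.0556
```

Run:
```python
from h import *
state();grab('wrist','w10')
```

```text
t 15.22 tcp mm [507.6 333.8 196.2] zyaw -93.0 tilt [ 0.002  0.001 -1.   ] F [-0.3  0.5  0. ] grip 55.6
```

View pics/w10.png

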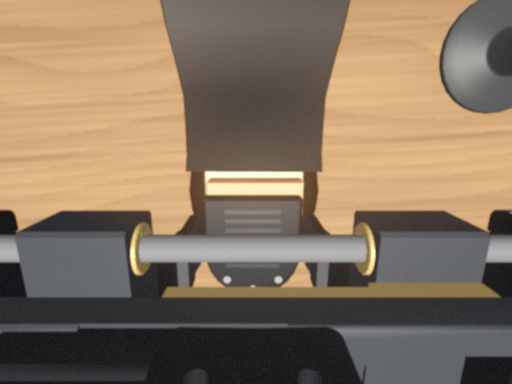

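Run:
```python
from h import *
o=state();d=read_camera('wrist');tx=o['tool_pos'][2]-.165
f=d['frame'];print([(168+i,c) for i,c in enumerate(f[168:200,253].tolist())])
print([(200+i,int(c)) for i,c in enumerate(f[189,200:212,2])],[(296+i,int(c)) for i,c in enumerate(f[189,296:310,2])])
for u in(206,303):print(edge_y(d,u,189,tx).round(4))
for v in(181,182,183,184):print(v,edge_y(d,253,v,tx).round(4))
```

```text
t 15.27 tcp mm [507.5 333.7 196. ] zyaw -93.0 tilt [ 0.002  0.001 -1.   ] F [-0.   0.  -0.5] grip 55.7
[(168, [77, 97, 116]), (169, [77, 98, 117]), (170, [92, 115, 132]), (171, [153, 187, 199]), (172, [211, 248, 255]), (173, [230, 255, 255]), (174, [232, 255, 255]), (175, [232, 255, 255]), (176, [223, 255, 255]), (177, [179, 217, 233]), (178, [119, 160, 188]), (179, [94, 137, 173]), (180, [99, 141, 180]), (181, [106, 149, 189]), (182, [134, 181, 220]), (183, [173, 220, 255]), (184, [191, 237, 255]), (185, [196, 242, 255]), (186, [198, 243, 255]), (187, [197, 242, 255]), (188, [196, 242, 255]), (189, [195, 241, 255]), (190, [197, 242, 255]), (191, [196, 242, 255]), (192, [195, 241, 255]), (193, [188, 234, 255]), (194, [157, 201, 237]), (195, [103, 141, 174]), (196, [71, 94, 120]), (197, [60, 85, 104]), (198, [61, 83, 103]), (199, [66, 87, 105])]
[(200, 107), (201, 102), (202, 105), (203, 111), (204, 142), (205, 195), (206, 238), (207, 255), (208, 255), (209, 255), (210, 255), (211, 255)] [(296, 255), (297, 255), (298, 255), (299, 255), (300, 255), (301, 255), (302, 253), (303, 196), (304, 128), (305, 105), (306, 104), (307, 103), (308, 105), (309, 104)]
[ 0.031   0.0227 -0.0289]
[0.031  0.0227 0.0337]
181 [0.031  0.028  0.0014]
182 [0.031  0.0273 0.0014]
183 [0.031  0.0267 0.0014]
184 [0.031  0.026  0.0014]
```

Call:
{"op": "servo_tool", "data": {"rows": [0, -1.4, -8, 0, 1, 0, -1.4, -14, 0, 1, 0, -1.4, -17.2, 0, 1, 0, -1.4, -17.2, 0, 1, 0, -1.4, -17.2, 0, 1, 0, -1.4, -17.2, 0, 1]}}

```text
time_s: 15.82
tool_pos: [0.5069, 0.3315, 0.178]
tool_rot: [5.3, 89.9, -87.7]
force: [-1.3, -2.6, 7.3]
grip_width: 0.0558
```

Call:
{"op": "servo_tool", "data": {"rows": [0, 0, -0.7, 0, 1, 0, 0, -0.7, 0, 1, 0, 0, -0.7, 0, 1]}}

```text
time_s: 16.07
tool_pos: [0.5069, 0.3315, 0.1779]
tool_rot: [19.9, 89.9, -73.1]
force: [-2.8, -3.8, 10.3]
grip_width: 0.0556
```

Call:
{"op": "servo_tool", "data": {"rows": [0, 0, 0.7, 0, 0.6, 0, 0, 0.7, 0, 0, 0, 0, 0.7, 0, 0, 0, 0, 0.7, 0, 0, 0, 0, 0.7, 0, 0, 0, 0, 0.7, 0, 0, 0, 0, 25, 0, 0, 0, 0, 55, 0, 0, -20, 0, 80, 0, 0, -60, 0, 80, 0, 0]}}

```text
time_s: 16.9
tool_pos: [0.4521, 0.3324, 0.2611]
tool_rot: [132.7, 89.5, 39.5]
force: [-0.2, 0.4, 0.5]
grip_width: 0.0868
```

Call:
{"op": "servo_tool", "data": {"rows": [0, 0, 10, 0, 0, 0, 0, 10, 0, 0, 0, 0, 10, 0, 0, 0, 0, 10, 0, 0]}}

```text
time_s: 17.23
tool_pos: [0.4478, 0.3314, 0.2662]
tool_rot: [15.7, 90.0, -77.3]
force: [0.2, -0.0, -0.6]
grip_width: 0.0873
```

Run:
```python
from h import *
state();grab('wrist','w11')
```

```text
t 17.23 tcp mm [447.8 331.4 266.2] zyaw -93.0 tilt [ 0. -0. -1.] F [ 0.2 -0.  -0.6] grip 87.3
```

View pics/w11.png

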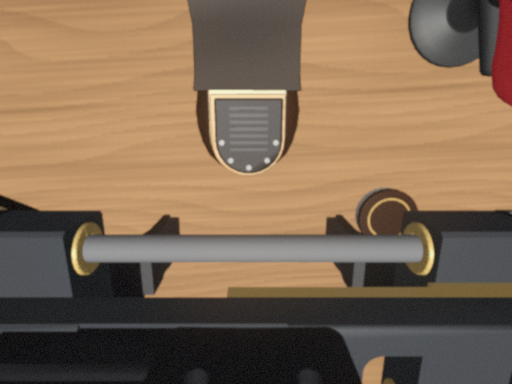

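The rubber top is centred on the man's lift at (248,130), with an even tan border all round. Going for the small lift.

Call:
{"op": "servo_tool", "data": {"rows": [8, -40, 0, -5, 0, 16, -80, 0, -10, 0, 26, -120, 0, -15, 0, 36, -160, 0, -20, 0, 46, -200, 0, -26, 0, 56, -240, 0, -26, 0, 66, -280, 0, -26, 0, 76, -320, 0, -26, 0, 86, -360, 0, -26, 0, 96, -395, 0, -26, 0]}}

```text
time_s: 18.12
tool_pos: [0.5433, -0.0671, 0.2657]
tool_rot: [-36.0, 89.9, -155.1]
force: [0.6, 0.1, 0.2]
grip_width: 0.0872
```

Call:
{"op": "servo_tool", "data": {"rows": [5, -30, -10, 0, 0, 9, -40, -40, 0, 0, 9, -40, -76, 0, 0, 9, -40, -76, 0, 0, 9, -40, -76, 0, 0, 9, -40, -76, 0, 0, 9, -40, -76, 0, 0]}}

```text
time_s: 18.7
tool_pos: [0.5535, -0.1025, 0.1929]
tool_rot: [109.1, 89.8, -9.8]
force: [-0.1, -0.9, -0.2]
grip_width: 0.087
```

Run:
```python
from h import *
state();grab('wrist','w12')
```

```text
t 18.7 tcp mm [ 553.5 -102.5  192.9] zyaw -118.9 tilt [ 0.004 -0.001 -1.   ] F [-0.1 -0.9 -0.2] grip 87.0
```

View pics/w12.png

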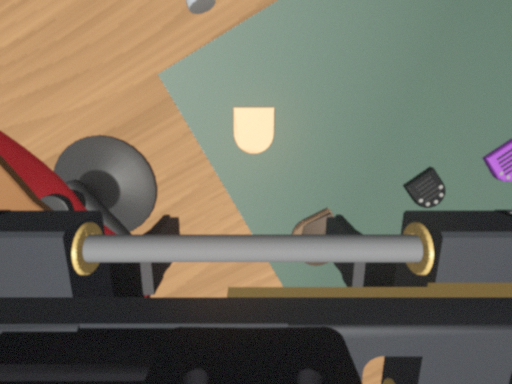

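Run:
```python
from h import *
for i in range(2): r=wfit('ll',.0,lambda f:(f[...,2]-f[...,1]>5),(.601,-.130),roi=(222,95,288,165))
r=wfit('lt',.0,lambda f:(f[...,1]-f[...,2]<12),(.438,-.275),roi=(395,160,455,212))
```

```text
t 18.75 tcp mm [ 553.5 -102.6  193. ] zyaw -118.9 tilt [ 0.004 -0.001 -1.   ] F [0.3 0.8 0.9] grip 87.2
expected px [253. 131.]
ll 1808 [  0.6011  -0.13   -29.0427   0.0298]
t 18.8 tcp mm [ 553.3 -102.6  192.8] zyaw -118.9 tilt [ 0.004 -0.001 -1.   ] F [0.1 0.9 0.2] grip 86.8
expected px [253. 130.]
ll 1841 [ 6.01400e-01 -1.29900e-01 -2.93584e+01  2.85000e-02]
t 18.85 tcp mm [ 553.  -102.7  192.5] zyaw -118.9 tilt [ 0.003 -0.001 -1.   ] F [-0.  -0.5  0.2] grip 87.0
expected px [426. 192.]
lt 1057 [ 0.4399 -0.2782 12.3874  0.1631]
```

View pics/wfit.png

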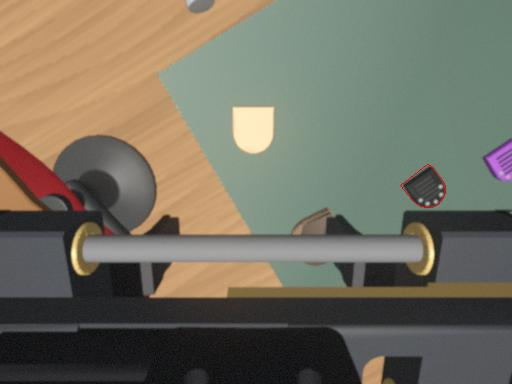

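Call:
{"op": "servo_tool", "data": {"rows": [28, -15, -20, 0, 0, 56, -31.5, -45, 0, 0, 56, -31.5, -85, 0, 0, 56, -31.5, -120, 0, 0, 56, -31.5, -150, 0, 0, 56, -31.5, -170, 0, 0, 56, -31.5, -178.5, 0, 0, 56, -31.5, -178.5, 0, 0, 56, -31.5, -178.5, 0, 0, 56, -31.5, -178.5, 0, 0]}}

```text
time_s: 19.73
tool_pos: [0.6089, -0.1347, 0.0132]
tool_rot: [101.6, 89.9, -17.4]
force: [0.5, -0.7, 1.3]
grip_width: 0.0871
```

Call:
{"op": "servo_tool", "data": {"rows": [0, 0, 0, 0, 1, 0, 0, 0, 0, 1, 0, 0, 0, 0, 1, 0, 0, 0, 0, 1, 0, 0, 0, 0, 1, 0, 0, 0, 0, 1, 0, 0, 0, 0, 1, 0, 0, 0, 0, 1, 0, 0, 0, 0, 1]}}

```text
time_s: 20.48
tool_pos: [0.6079, -0.1346, 0.012]
tool_rot: [-61.0, 90.0, -179.9]
force: [-0.4, 0.6, 0.4]
grip_width: 0.0456
```

Run:
```python
from h import *
state();d=grab('wrist','w13')
f=d['frame'];print([(185+i,c) for i,c in enumerate(f[185:206,253].tolist())])
```

```text
t 20.48 tcp mm [ 607.9 -134.6   12. ] zyaw -119.0 tilt [-0. -0. -1.] F [-0.4  0.6  0.4] grip 45.6
[(185, [130, 146, 127]), (186, [132, 149, 128]), (187, [130, 145, 125]), (188, [128, 146, 125]), (189, [130, 147, 128]), (190, [130, 147, 128]), (191, [132, 149, 131]), (192, [130, 148, 129]), (193, [130, 148, 128]), (194, [130, 148, 129]), (195, [131, 147, 130]), (196, [129, 146, 129]), (197, [131, 150, 132]), (198, [132, 149, 133]), (199, [129, 147, 131]), (200, [132, 150, 133]), (201, [131, 149, 132]), (202, [131, 148, 133]), (203, [133, 149, 134]), (204, [129, 148, 132]), (205, [129, 145, 134])]
```

View pics/w13.png

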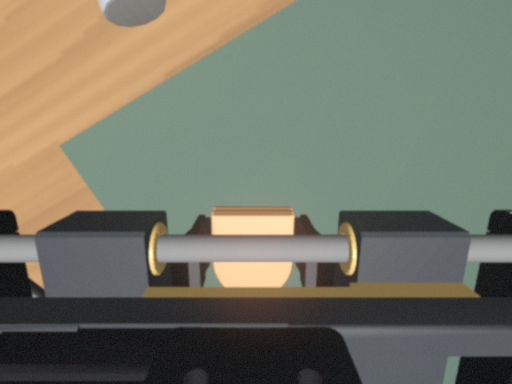

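Call:
{"op": "servo_tool", "data": {"rows": [0, 0, 40, 0, 1, 0, 0, 80, 0, 1, 0, 0, 120, 0, 1, 0, 0, 160, 0, 1, -15, 10, 195, 7, 1, -40, 30, 225, 14, 1, -65, 60, 238, 21, 1, -90, 90, 238, 28, 1, -110, 125, 238, 35, 1, -124, 160, 238, 39, 1]}}

```text
time_s: 21.37
tool_pos: [0.4821, 0.0264, 0.2505]
tool_rot: [17.5, 89.9, -62.3]
force: [1.3, 1.5, 0.1]
grip_width: 0.0456
```

Call:
{"op": "servo_tool", "data": {"rows": [0, 15, 0, 0, 1, 0, 15, 0, 0, 1, 0, 15, 0, 0, 1, 0, 15, 0, 0, 1, 0, 15, 0, 0, 1]}}

```text
time_s: 21.78
tool_pos: [0.4842, 0.0388, 0.2498]
tool_rot: [-76.4, 90.0, -156.5]
force: [-0.3, -0.5, 0.3]
grip_width: 0.0458
```

Run:
```python
from h import *
state();d=grab('wrist','w14')
f=d['frame'];print([(200+i,c) for i,c in enumerate(f[200:220,253].tolist())])
print([(205+i,int(c)) for i,c in enumerate(f[222,205:220,2])],[(286+i,int(c)) for i,c in enumerate(f[222,286:302,2])])
```

```text
t 21.78 tcp mm [484.2  38.8 249.8] zyaw -80.1 tilt [-0.001 -0.    -1.   ] F [-0.3 -0.5  0.3] grip 45.8
[(200, [109, 153, 193]), (201, [110, 155, 196]), (202, [109, 155, 195]), (203, [109, 154, 197]), (204, [111, 155, 197]), (205, [107, 149, 192]), (206, [89, 125, 165]), (207, [81, 115, 154]), (208, [86, 123, 163]), (209, [81, 115, 153]), (210, [73, 103, 140]), (211, [78, 112, 151]), (212, [82, 120, 160]), (213, [82, 116, 155]), (214, [89, 126, 166]), (215, [108, 152, 193]), (216, [136, 184, 224]), (217, [152, 200, 241]), (218, [161, 207, 247]), (219, [163, 209, 248])]
[(205, 69), (206, 70), (207, 72), (208, 66), (209, 77), (210, 110), (211, 173), (212, 223), (213, 237), (214, 244), (215, 247), (216, 247), (217, 247), (218, 248), (219, 247)] [(286, 246), (287, 246), (288, 245), (289, 246), (290, 246), (291, 244), (292, 233), (293, 200), (294, 136), (295, 86), (296, 76), (297, 71), (298, 73), (299, 75), (300, 74), (301, 72)]
```

View pics/w14.png

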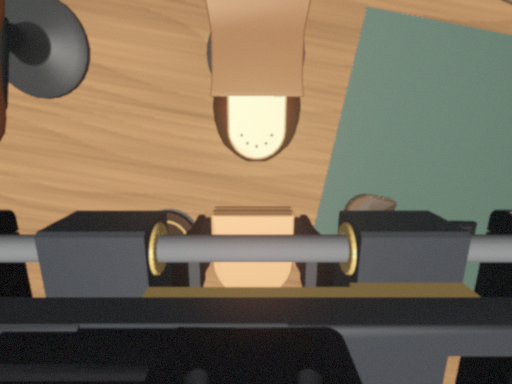

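Run:
```python
from h import *
for i in range(2):
  r=wfit('x',.138,lambda f:(f[...,1]>190)&(f[...,0]>150),(.543,.047),roi=(215,92,300,175),dimz=(.050,.056,0))
d=read_camera('wrist')
for v,t in((206,.012),(215.3,-.003)):print(edge_y(d,253,v,t).round(4))
for u in(211,293.8):print(edge_y(d,u,222,-.003).round(4))
```

```text
t 21.83 tcp mm [484.2  38.9 249.8] zyaw -80.1 tilt [-0.001  0.    -1.   ] F [-0.6  0.5  0.2] grip 45.3
expected px [253. 127.]
x 3212 [0.5431 0.0445 9.3359 0.0482]
t 21.88 tcp mm [484.2  39.1 249.7] zyaw -80.1 tilt [-0.001  0.    -1.   ] F [ 0.4  0.3 -1.2] grip 45.5
expected px [254. 127.]
x 3202 [0.5429 0.0445 8.3769 0.0492]
[0.012  0.0168 0.0016]
[-0.003   0.0162  0.0016]
[-0.003   0.0124 -0.0211]
[-0.003   0.0124  0.0236]
```

View pics/wfit.png

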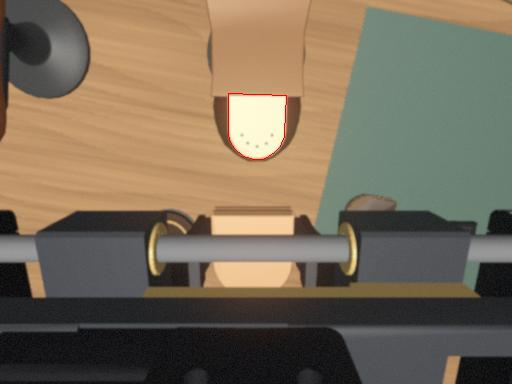

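Call:
{"op": "servo_tool", "data": {"rows": [33, 4, 0, 0, 1, 66, 7.8, 0, 0, 1, 66, 7.8, -20, 0, 1, 66, 7.8, -40, 0, 1, 66, 7.8, -60, 0, 1, 66, 7.8, -77, 0, 1, 66, 7.8, -77, 0, 1, 66, 7.8, -77, 0, 1, 66, 7.8, -77, 0, 1, 66, 7.8, -77, 0, 1]}}

```text
time_s: 22.82
tool_pos: [0.5509, 0.0482, 0.1746]
tool_rot: [78.9, 89.9, -1.1]
force: [1.1, -0.7, 0.0]
grip_width: 0.0457
```

Run:
```python
from h import *
o=state();d=grab('wrist','w15');tx=o['tool_pos'][2]-.138
f=d['frame'];print([(180+i,c) for i,c in enumerate(f[180:212,253].tolist())])
for v in (194,196,198,200):
  r=f[v,:,1].astype(int);print(v,[(u,int(r[u])) for u in list(range(210,222))+list(range(286,300))])
for v in(188,192,196):print(v,edge_y(d,253,v,tx).round(4))
```

```text
t 22.82 tcp mm [550.9  48.2 174.6] zyaw -80.0 tilt [ 0.003 -0.    -1.   ] F [ 1.1 -0.7  0. ] grip 45.7
[(180, [90, 133, 180]), (181, [91, 134, 180]), (182, [89, 131, 180]), (183, [89, 131, 180]), (184, [88, 133, 180]), (185, [91, 135, 182]), (186, [89, 133, 182]), (187, [92, 135, 182]), (188, [90, 134, 182]), (189, [91, 135, 183]), (190, [96, 138, 186]), (191, [98, 142, 188]), (192, [106, 149, 192]), (193, [140, 182, 212]), (194, [186, 225, 241]), (195, [202, 239, 253]), (196, [204, 241, 254]), (197, [204, 241, 254]), (198, [205, 241, 254]), (199, [204, 241, 254]), (200, [204, 241, 255]), (201, [203, 240, 254]), (202, [204, 241, 255]), (203, [204, 241, 255]), (204, [203, 240, 254]), (205, [192, 230, 245]), (206, [155, 192, 212]), (207, [105, 141, 172]), (208, [91, 126, 167]), (209, [77, 114, 153]), (210, [73, 107, 144]), (211, [77, 111, 151])]
194 [(210, 76), (211, 76), (212, 77), (213, 80), (214, 80), (215, 91), (216, 125), (217, 160), (218, 194), (219, 215), (220, 226), (221, 228), (286, 218), (287, 219), (288, 219), (289, 218), (290, 212), (291, 191), (292, 159), (293, 130), (294,
[... 360 characters left out ...]
299, 55)]
198 [(210, 50), (211, 54), (212, 52), (213, 60), (214, 58), (215, 73), (216, 114), (217, 157), (218, 198), (219, 225), (220, 239), (221, 242), (286, 240), (287, 239), (288, 239), (289, 238), (290, 228), (291, 201), (292, 160), (293, 118), (294, 75), (295, 62), (296, 54), (297, 57), (298, 54), (299, 55)]
200 [(210, 52), (211, 53), (212, 51), (213, 57), (214, 54), (215, 75), (216, 111), (217, 156), (218, 196), (219, 224), (220, 237), (221, 241), (286, 240), (287, 239), (288, 239), (289, 237), (290, 228), (291, 199), (292, 159), (293, 117), (294, 70), (295, 59), (296, 58), (297, 54), (298, 54), (299, 54)]
188 [0.0366 0.0218 0.0017]
192 [0.0366 0.019  0.0017]
196 [0.0366 0.0163 0.0017]
```

View pics/w15.png

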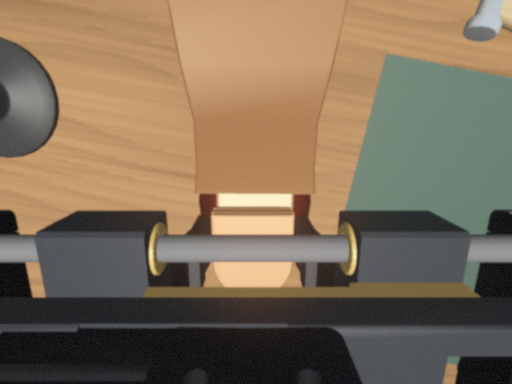

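Call:
{"op": "servo_tool", "data": {"rows": [-0.8, -1.6, -8, 0, 1, -0.8, -1.6, -16, 0, 1, -0.8, -1.6, -20.5, 0, 1, -0.8, -1.6, -20.5, 0, 1, -0.8, -1.6, -20.5, 0, 1]}}

```text
time_s: 23.28
tool_pos: [0.5487, 0.0466, 0.1519]
tool_rot: [-100.5, 89.9, 179.5]
force: [-0.8, -0.1, 0.8]
grip_width: 0.0461
```

Call:
{"op": "servo_tool", "data": {"rows": [0, 0, -1, 0, 1, 0, 0, -1, 0, 1, 0, 0, -1, 0, 1]}}

```text
time_s: 23.53
tool_pos: [0.5493, 0.0467, 0.1517]
tool_rot: [76.2, 90.0, -3.8]
force: [0.1, -0.3, 0.2]
grip_width: 0.046
```

Call:
{"op": "servo_tool", "data": {"rows": [0, 0, -1, 0, 1, 0, 0, -1, 0, 1, 0, 0, -1, 0, 1]}}

```text
time_s: 23.78
tool_pos: [0.5491, 0.0466, 0.1506]
tool_rot: [14.3, 90.0, -65.7]
force: [-1.0, 1.0, 0.5]
grip_width: 0.0461
```

Call:
{"op": "servo_tool", "data": {"rows": [0, 0, -0.6, 0, 1, 0, 0, -0.6, 0, 1, 0, 0, -0.6, 0, 1]}}

```text
time_s: 24.03
tool_pos: [0.5492, 0.0466, 0.15]
tool_rot: [21.9, 90.0, -58.1]
force: [0.1, 0.3, 0.1]
grip_width: 0.0457
```

Call:
{"op": "servo_tool", "data": {"rows": [0, 0, -0.8, 0, 1, 0, 0, -0.8, 0, 1, 0, 0, -0.8, 0, 1]}}

```text
time_s: 24.28
tool_pos: [0.5492, 0.0466, 0.15]
tool_rot: [24.5, 90.0, -55.4]
force: [-1.7, -0.0, 6.0]
grip_width: 0.0458
```

Contact at 6 N. Releasing.

Call:
{"op": "servo_tool", "data": {"rows": [0, 0, 0.5, 0, 0.7, 0, 0, 0.5, 0, 0, 0, 0, 0.5, 0, 0, 0, 0, 0.5, 0, 0, 0, 0, 0.5, 0, 0, 0, 0, 0.5, 0, 0, 0, 0, 25, 0, 0, 0, 0, 55, 0, 0, -15, 0, 85, 0, 0, -50, -6, 100, 0, 0]}}

```text
time_s: 25.12
tool_pos: [0.5024, 0.0421, 0.2524]
tool_rot: [105.7, 89.6, 25.9]
force: [-0.9, -1.2, 1.3]
grip_width: 0.0858
```

Call:
{"op": "servo_tool", "data": {"rows": [-5, 0, 0, 0, 0, -5, 0, 0, 0, 0, -5, 0, 0, 0, 0, -5, 0, 0, 0, 0, -5, 0, 0, 0, 0]}}

```text
time_s: 25.53
tool_pos: [0.4943, 0.0406, 0.2479]
tool_rot: [-120.0, 89.9, 160.0]
force: [0.1, 0.1, 0.5]
grip_width: 0.0868
```

Run:
```python
from h import *
state();grab('wrist','w16')
```

```text
t 25.53 tcp mm [494.3  40.6 247.9] zyaw -80.0 tilt [-0.002  0.001 -1.   ] F [0.1 0.1 0.5] grip 86.8
```

View pics/w16.png

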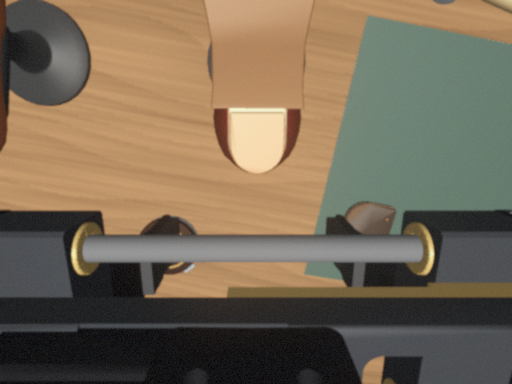

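The small lift sits square on the lady's seat at (258,140). Now the small black top.

Call:
{"op": "servo_tool", "data": {"rows": [-5, -40, 0, 0, 0, -15, -80, 0, 0, 0, -25, -120, 0, 0, 0, -35, -160, 0, 0, 0, -45, -200, 0, 0, 0, -60, -240, 0, 0, 0, -80, -280, -20, 0, 0, -100, -315, -50, 0, 0, -104, -326, -58, 0, 0, -104, -326, -58, 0, 0]}}

```text
time_s: 26.42
tool_pos: [0.3846, -0.2897, 0.1863]
tool_rot: [-118.7, 89.5, 160.8]
force: [-0.4, -0.6, -0.5]
grip_width: 0.087
```

Call:
{"op": "servo_tool", "data": {"rows": [0, -5, 0, 0, 0.2, 0, -5, 0, 0, 0.3, 0, -5, 0, 0, 0.3, 0, -5, 0, 0, 0.3]}}

```text
time_s: 26.75
tool_pos: [0.3915, -0.2895, 0.1918]
tool_rot: [54.8, 89.9, -25.0]
force: [0.0, 0.2, -0.1]
grip_width: 0.0683
```

Run:
```python
from h import *
state();grab('wrist','w17')
```

```text
t 26.75 tcp mm [ 391.5 -289.5  191.8] zyaw -79.8 tilt [ 0.001 -0.    -1.   ] F [ 0.   0.2 -0.1] grip 68.3
```

View pics/w17.png

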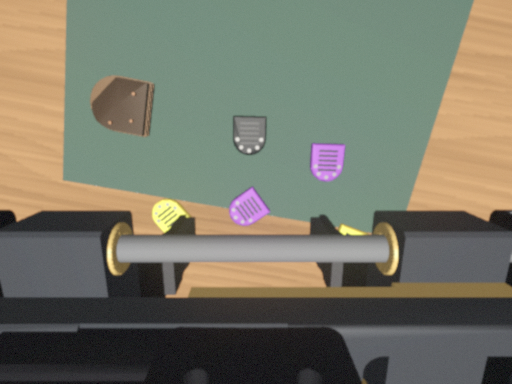

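The black small top is at (250,133), the purple look-alikes at (327,160) and (249,207), the yellow one at (169,214), and the old heel at (125,105). Fitting the black one.

Run:
```python
from h import *
for i in range(3): r=wfit('lt',.0,lambda f:(f[...,1]-f[...,2]<14),(.439,-.278),roi=(222,105,278,165))
d=read_camera('wrist');cv2.imwrite('pics/c17.png',cv2.resize(cv2.imread('pics/wfit.png')[90:180,190:310],None,fx=6,fy=6))
```

```text
t 26.8 tcp mm [ 391.3 -289.6  191.8] zyaw -79.8 tilt [ 0.001 -0.001 -1.   ] F [-0.   0.1  0.5] grip 65.4
expected px [248. 135.]
lt 1148 [ 0.4386 -0.2788 10.0752  0.0674]
t 26.85 tcp mm [ 391.1 -289.7  191.7] zyaw -79.9 tilt [ 0.001 -0.001 -1.   ] F [ 0.1  0.3 -0. ] grip 63.8
expected px [248. 134.]
lt 1141 [ 0.4384 -0.2786 10.2957  0.0711]
t 26.9 tcp mm [ 390.9 -289.8  191.7] zyaw -79.9 tilt [ 0.001 -0.001 -1.   ] F [0.1 0.5 0.3] grip 62.9
expected px [248. 134.]
lt 1139 [ 0.4382 -0.2784  9.6713  0.0776]
```

View pics/c17.png

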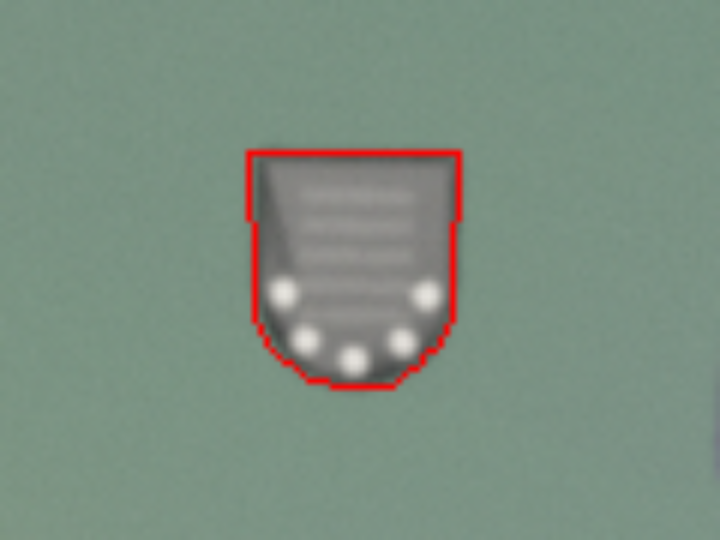

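Call:
{"op": "servo_tool", "data": {"rows": [28, 6, -20, 0, 0.3, 54.4, 12.4, -45, 0, 0.3, 54.4, 12.4, -85, 0, 0.3, 54.4, 12.4, -120, 0, 0.3, 54.4, 12.4, -150, 0, 0.3, 54.4, 12.4, -170, 0, 0.3, 54.4, 12.4, -178, 0, 0.3, 54.4, 12.4, -178, 0, 0.3, 54.4, 12.4, -178, 0, 0.3, 54.4, 12.4, -178, 0, 0.3]}}

```text
time_s: 27.83
tool_pos: [0.4453, -0.2784, 0.014]
tool_rot: [44.6, 89.9, -35.4]
force: [-0.1, 0.2, 0.4]
grip_width: 0.0611
```

Run:
```python
from h import *
state();grab('wrist','w18')
```

```text
t 27.83 tcp mm [ 445.3 -278.4   14. ] zyaw -80.0 tilt [ 0.001 -0.001 -1.   ] F [-0.1  0.2  0.4] grip 61.1
```

View pics/w18.png

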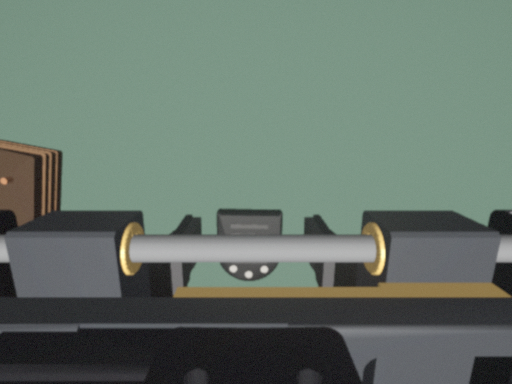

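Call:
{"op": "servo_tool", "data": {"rows": [0, 0, -0.7, 0, 1, 0, 0, -0.7, 0, 1, 0, 0, -0.7, 0, 1, 0, 0, -0.7, 0, 1, 0, 0, -0.7, 0, 1, 0, 0, -0.7, 0, 1, 0, 0, -0.7, 0, 1, 0, 0, -0.7, 0, 1], "force": 20}}

```text
time_s: 28.55
tool_pos: [0.4445, -0.278, 0.0125]
tool_rot: [-31.7, 90.0, -111.7]
force: [-0.5, 0.2, 1.7]
grip_width: 0.0377
```

Call:
{"op": "servo_tool", "data": {"rows": [0, 0, 40, 0, 1, 0, 0, 80, 0, 1, 0, 0, 120, 0, 1, 0, 0, 160, 0, 1, 0, 30, 200, 0, 1, 10, 65, 235, 0, 1, 20, 105, 240, 0, 1, 25, 145, 240, 0, 1, 30, 185, 240, 0, 1, 35, 225, 240, 0, 1]}}

```text
time_s: 29.38
tool_pos: [0.4785, -0.0605, 0.2532]
tool_rot: [56.7, 89.9, -23.3]
force: [1.7, -0.3, -0.7]
grip_width: 0.0378
```

Call:
{"op": "servo_tool", "data": {"rows": [0, 40, 0, 0, 1, 5, 80, 0, 0, 1, 5, 92, 0, 0, 1, 5, 92, 0, 0, 1, 5, 92, 0, 0, 1, 5, 92, 0, 0, 1, 5, 92, 0, 0, 1]}}

```text
time_s: 29.97
tool_pos: [0.4833, 0.0277, 0.2522]
tool_rot: [-53.3, 90.0, -133.5]
force: [-0.5, 0.1, -0.4]
grip_width: 0.0376
```

Run:
```python
from h import *
o=state();d=grab('wrist','w19')
f=d['frame'];print([(200+i,c[2]) for i,c in enumerate(f[200:225,250].tolist())])
print([(210+i,int(c)) for i,c in enumerate(f[222,210:225,2])],[(275+i,int(c)) for i,c in enumerate(f[222,275:296,2])])
```

```text
t 29.97 tcp mm [483.3  27.7 252.2] zyaw -80.2 tilt [-0. -0. -1.] F [-0.5  0.1 -0.4] grip 37.6
[(200, 201), (201, 203), (202, 204), (203, 203), (204, 201), (205, 197), (206, 199), (207, 190), (208, 148), (209, 88), (210, 65), (211, 59), (212, 63), (213, 62), (214, 68), (215, 84), (216, 94), (217, 93), (218, 96), (219, 93), (220, 93), (221, 92), (222, 91), (223, 95), (224, 108)]
[(210, 57), (211, 59), (212, 58), (213, 57), (214, 58), (215, 64), (216, 58), (217, 62), (218, 62), (219, 63), (220, 62), (221, 69), (222, 71), (223, 78), (224, 80)] [(275, 91), (276, 89), (277, 87), (278, 87), (279, 89), (280, 89), (281, 90), (282, 86), (283, 79), (284, 66), (285, 56), (286, 57), (287, 56), (288, 60), (289, 58), (290, 56), (291, 53), (292, 62), (293, 57), (294, 56), (295, 53)]
```

View pics/w19.png

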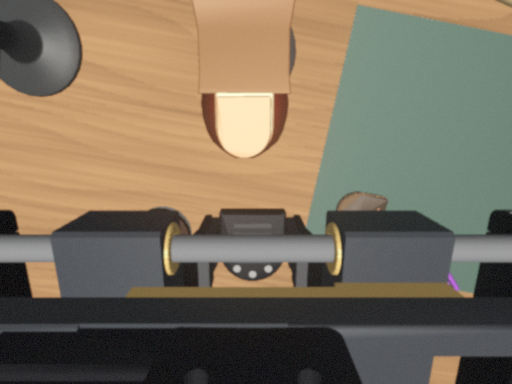

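Run:
```python
from h import *
for i in range(2): r=wfit('ll',.138,lambda f:(f[...,2]>205)&(f[...,0]>115),(.540,.0438),roi=(205,97,285,165))
d=read_camera('wrist')
for v,t in((208.3,.0125),(214.7,.0035)):print(edge_y(d,250,v,t).round(4))
```

```text
t 30.02 tcp mm [483.3  27.8 252.2] zyaw -80.2 tilt [-0. -0. -1.] F [ 0.7 -1.1 -0.8] grip 37.5
expected px [244. 128.]
ll 3059 [0.5402 0.0434 9.948  0.0683]
t 30.07 tcp mm [483.4  28.  252.3] zyaw -80.1 tilt [-0. -0. -1.] F [0.4 0.3 0.4] grip 37.7
expected px [244. 128.]
ll 3049 [0.5406 0.0436 8.2632 0.0665]
[ 0.0125  0.0152 -0.0002]
[ 0.0035  0.0143 -0.0001]
```

View pics/wfit.png

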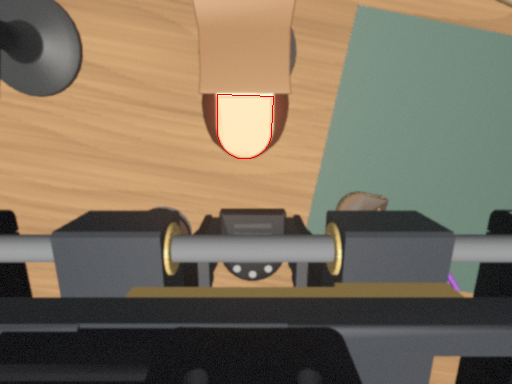

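Call:
{"op": "servo_tool", "data": {"rows": [32, 9, 0, 0, 1, 63.7, 17.5, 0, 0, 1, 63.7, 17.5, -20, 0, 1, 63.7, 17.5, -40, 0, 1, 63.7, 17.5, -60, 0, 1, 63.7, 17.5, -68, 0, 1, 63.7, 17.5, -68, 0, 1, 63.7, 17.5, -68, 0, 1, 63.7, 17.5, -68, 0, 1, 63.7, 17.5, -68, 0, 1]}}

```text
time_s: 31.0
tool_pos: [0.5479, 0.0471, 0.186]
tool_rot: [75.5, 89.8, -4.5]
force: [0.2, -0.5, -0.1]
grip_width: 0.038
```

Run:
```python
from h import *
o=state();d=grab('wrist','w20');tx=o['tool_pos'][2]-.153
f=d['frame'];print([(180+i,c[0]) for i,c in enumerate(f[180:215,253].tolist())])
v=203;r=f[v,:,2].astype(int);print(v,[(u,int(r[u])) for u in list(range(208,225))+list(range(284,300))])
for v in(194,197,200):print(v,edge_y(d,253,v,tx).round(4))
for u in(215,220,287,292):print(u,edge_y(d,u,203,tx).round(4))
```

```text
t 31.0 tcp mm [547.9  47.1 186. ] zyaw -80.0 tilt [ 0.003 -0.    -1.   ] F [ 0.2 -0.5 -0.1] grip 38.0
[(180, 97), (181, 97), (182, 98), (183, 102), (184, 126), (185, 171), (186, 203), (187, 212), (188, 208), (189, 185), (190, 141), (191, 94), (192, 80), (193, 80), (194, 88), (195, 101), (196, 127), (197, 161), (198, 174), (199, 178), (200, 178), (201, 175), (202, 176), (203, 176), (204, 175), (205, 175), (206, 176), (207, 165), (208, 124), (209, 68), (210, 41), (211, 41), (212, 47), (213, 46), (214, 52)]
203 [(208, 93), (209, 96), (210, 97), (211, 99), (212, 103), (213, 103), (214, 107), (215, 110), (216, 117), (217, 150), (218, 189), (219, 207), (220, 222), (221, 244), (222, 254), (223, 255), (224, 255), (284, 255), (285, 255), (286, 243), (287, 215), (288, 208), (289, 195), (290, 148), (291, 119), (292, 113), (293, 110), (294, 107), (295, 108), (296, 104), (297, 100), (298, 101), (299, 100)]
194 [0.033  0.0186 0.0017]
197 [0.033  0.0166 0.0017]
200 [0.033  0.0145 0.0017]
215 [ 0.033   0.0124 -0.0234]
220 [ 0.033   0.0124 -0.0201]
287 [0.033  0.0125 0.0241]
292 [0.033  0.0125 0.0274]
```

View pics/w20.png

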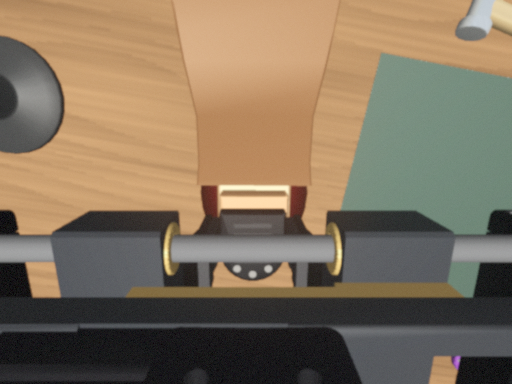

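Call:
{"op": "servo_tool", "data": {"rows": [-0.8, -1.3, -8, 0, 1, -0.8, -1.3, -15, 0, 1, -0.8, -1.3, -19, 0, 1, -0.8, -1.3, -19, 0, 1, -0.8, -1.3, -19, 0, 1]}}

```text
time_s: 31.47
tool_pos: [0.546, 0.0457, 0.1649]
tool_rot: [-90.4, 90.0, -170.3]
force: [-0.9, 0.7, 0.2]
grip_width: 0.0375
```

Call:
{"op": "servo_tool", "data": {"rows": [0, 0, -1, 0, 1, 0, 0, -1, 0, 1, 0, 0, -1, 0, 1]}}

```text
time_s: 31.72
tool_pos: [0.5462, 0.0458, 0.1648]
tool_rot: [-23.8, 90.0, -103.7]
force: [-2.5, -0.4, 5.1]
grip_width: 0.0372
```

Call:
{"op": "servo_tool", "data": {"rows": [0, 0, -0.7, 0, 1, 0, 0, -0.7, 0, 1, 0, 0, -0.7, 0, 1]}}

```text
time_s: 31.97
tool_pos: [0.5462, 0.0458, 0.1648]
tool_rot: [-5.4, 90.0, -85.4]
force: [-4.2, -0.6, 9.0]
grip_width: 0.0377
```

Call:
{"op": "servo_tool", "data": {"rows": [0, 0, 0.8, 0, 0.7, 0, 0, 0.8, 0, 0.4, 0, 0, 0.8, 0, 0, 0, 0, 0.8, 0, 0, 0, 0, 0.8, 0, 0, 0, 0, 0.8, 0, 0, 0, 0, 25, 0, 0, 0, 0, 55, 0, 0, -15, 0, 85, 0, 0, -50, -6, 90, 0, 0]}}

```text
time_s: 32.8
tool_pos: [0.5004, 0.0416, 0.2583]
tool_rot: [98.6, 89.5, 18.7]
force: [-0.3, -0.7, 0.8]
grip_width: 0.0849
```

Call:
{"op": "servo_tool", "data": {"rows": [-8, 0, 0, 0, 0, -8, 0, 0, 0, 0, -8, 0, 0, 0, 0, -8, 0, 0, 0, 0, -8, 0, 0, 0, 0]}}

```text
time_s: 33.22
tool_pos: [0.4886, 0.0399, 0.2528]
tool_rot: [-129.6, 89.9, 150.4]
force: [-0.2, 0.1, -0.0]
grip_width: 0.0867
```

Run:
```python
from h import *
o=state();d=grab('wrist','w21')
```

```text
t 33.22 tcp mm [488.6  39.9 252.8] zyaw -80.0 tilt [-0.001  0.001 -1.   ] F [-0.2  0.1 -0. ] grip 86.7
```

View pics/w21.png

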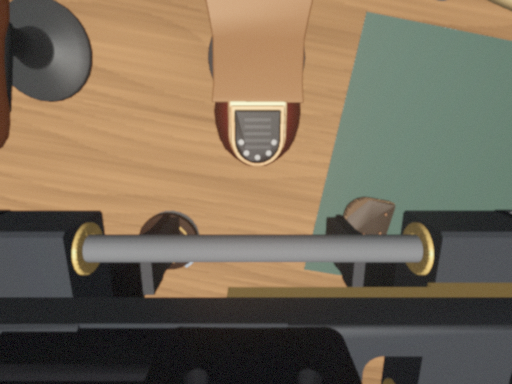

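The small top is centred on the lady's lift at (258,133). I'll back the arm away to check both stacks with the fixed cameras.

Call:
{"op": "servo_tool", "data": {"rows": [-5, -40, 0, 0, 0, -10, -80, 0, 0, 0, -15, -120, 0, 0, 0, -20, -160, 0, 0, 0, -25, -200, 0, 0, 0, -30, -240, 0, 0, 0, -30, -280, 0, 0, 0, -30, -320, 0, 0, 0, -30, -320, 0, 0, 0, -30, -320, 0, 0, 0]}}

```text
time_s: 34.1
tool_pos: [0.4575, -0.2829, 0.2522]
tool_rot: [-135.6, 89.9, 144.1]
force: [1.4, 1.5, -0.1]
grip_width: 0.0867
```

Run:
```python
from h import *
state();d=grab('top','top9');K=d['intrinsics'];T=d['cam_to_world'];W=cloud(d)
s=grab('side')
f=d['frame'];fi=f.astype(int)
# depth heights
seats={'m':(.5042,.3353,-3.2,.150),'l':(.543,.0474,9.7,.138)}
from math import *
vis=f.copy()
for k,(x,y,yaw,z) in seats.items():
    wl,ll_,hl=DIM[k+'l'];wt,lt_,ht=DIM[k+'t']
    m=(np.hypot(W[...,0]-x,W[...,1]-y)<.012);print(k,'z top med',np.nanmedian(W[m][:,2]).round(4),'expect',z+.024)
    rr=range
    c=pix(np.array([[x,y,z+.024]]),K,T)[0]
    blk=fi.max(2)<110
    u,v=c.astype(int);q=np.zeros_like(blk);q[v-16:v+17,u-14:u+15]=1
    lf=(fi[...,2]>150)
    M=W[...,2]>z+.018
    mk=blk&q
    p=comp(mk,c);p=cv2.morphologyEx(p.astype(np.uint8),cv2.MORPH_CLOSE,np.ones((5,5)))
    r=fit(p,wt,lt_,z+.024,z+.024,K,T,(x,y));print('top',k,np.round(r,4))
    cv2.polylines(vis,[np.round(sil(r[0],r[1],np.deg2rad(r[2]),wt,lt_,z+.024,z+.024,K,T)*16).astype(np.int32)],True,(0,0,255),1,shift=4)
a=cv2.resize(f[150:225,60:130],None,fx=5,fy=5,interpolation=cv2.INTER_CUBIC);b=cv2.resize(f[150:225,180:250],None,fx=5,fy=5,interpolation=cv2.INTER_CUBIC)
cv2.imwrite('pics/fin.png',np.hstack([a,b]))
cv2.imwrite('pics/fins.png',cv2.resize(s['frame'][150:310,90:290],None,fx=3.5,fy=3.5,interpolation=cv2.INTER_CUBIC))
for n in('old_heel_mid','hammer_mid','polish_tin_mid'):
    for r in cut_out(n,d)[:1]:print(n,[round(float(e)) for e in r['extent']])
```

```text
t 34.1 tcp mm [ 457.5 -282.9  252.2] zyaw -80.3 tilt [-0.002  0.001 -1.   ] F [ 1.4  1.5 -0.1] grip 86.7
m z top med 0.1737 expect 0.174
top m [0.5047 0.334  5.3771 0.1869]
l z top med 0.1626 expect 0.162
top l [ 0.5399  0.0465 10.3398  0.1203]
old_heel_mid [286, 231, 27, 19]
hammer_mid [329, 116, 85, 35]
polish_tin_mid [180, 256, 32, 33]
```

View pics/fin.png

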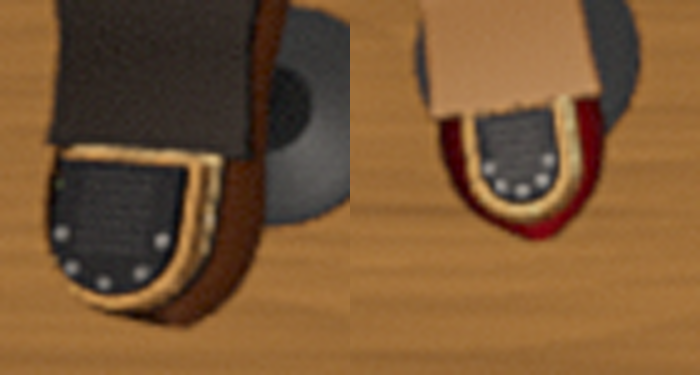

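View pics/fins.png

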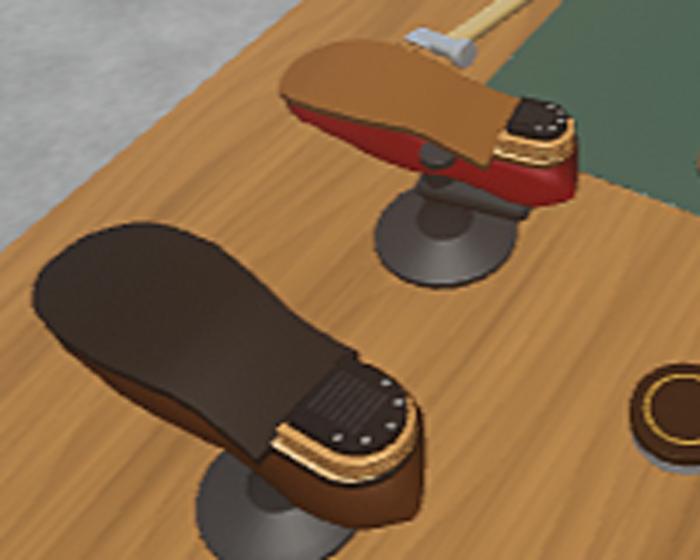

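Both stacks lie flat and seated at the right heights, and the bystanders haven't moved. Letting the arm settle, then handing in.

Call:
{"op": "servo_tool", "data": {"rows": [0, 0, 0, 0, 0, 0, 0, 0, 0, 0, 0, 0, 0, 0, 0]}}

```text
time_s: 34.6
tool_pos: [0.4584, -0.2797, 0.2539]
tool_rot: [18.2, 90.0, -61.8]
force: [-0.6, 1.1, 0.2]
grip_width: 0.0869
```

```bash
python3 -c "
from h import *
state();print(sign_off())"
```

```text
t 34.6 tcp mm [ 458.4 -279.7  253.9] zyaw -79.9 tilt [ 0. -0. -1.] F [-0.6  1.1  0.2] grip 86.9
the job is handed in; nothing more can be done
None
```

Both heels are dry-fitted: each lift lies on its shoe's seat with its rubber top piece on it, straight edge to the toe. I handed the job in at 34.6 s of the 112 s allowed, with the arm clear and the gripper open.

- **Centring:** wrist-camera fits put the lifts about 2.5–3 mm behind the seat centres lengthwise and within about 1 mm across. That was partly deliberate, to clear the step in the sole. I placed each top piece to within about 1 mm of its lift's centre, and the close views afterwards show an even tan border all round.
- **Height and flatness:** the depth readings gave stack tops at 173.7 mm (174 expected) and 162.6 mm (162 expected). The side view shows all four pieces lying flat.
- **Bystanders:** in the final top picture the old heel, hammer and polish tin were within about 3 px (8 mm or so) of where they started, which is about the detector's own scatter. I did not touch the purple and yellow look-alikes.
- **Checks that disagreed:**
  - The last top-camera outline fit of the man's top piece read +5° of turn and fitted poorly. The dark shoe upper merged with the black rubber in that mask, and the wrist view showed the piece square.
  - The fixed top camera and the wrist camera differed by 2–3 mm throughout. I used the wrist values.

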